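# Cure a resin bead in the lamp

## Task

Close the curing lamp's neck with the two square shade plates: lay the white one squarely on the neck, then the black one squarely on top of it, edges flush. Then take the red-bead stem from the rack by its handle and lower it through the hole, never letting it touch the plates or the lamp, until its yellow band is level with the top of the black plate; finish still holding it there, still, upright and centred in the hole. Leave the blue-bead stem and everything else alone.

Things in the scene. Friction and masses are not known exactly. Their poses are not given: they have to be found in the camera images.
- lamp: The curing lamp, fixed: white box 130 x 130 x 70 mm with amber windows in its -x and +x sides and, in the middle of its top, a grey square neck 64 x 64 mm and 15 mm high with a 34 mm round hole down into the hollow box (inner floor 8 mm above the table). Origin: centre of its underside; x and y run square to its and the neck's sides, z is up.
- lamp_neck (a point): The middle of the neck's hole at the neck's top face, 85 mm above the table.
- white_plate: A square white plastic plate, 64 x 64 mm and 12 mm thick, about 60 g, with a 30 mm round hole through its middle; lies flat on the table at the start. Origin: centre of its underside; x and y run square to its edges, z is up. Can be gripped across opposite edges. A quarter turn makes no difference.
- black_plate: A square black plastic plate, 64 x 64 mm and 12 mm thick, about 60 g, with a 30 mm round hole through its middle; lies flat on the table at the start. Origin: centre of its underside; x and y run square to its edges, z is up. Can be gripped across opposite edges. A quarter turn makes no difference.
- black_mouth (a point): The middle of the black plate's hole at its top face, 12 mm above its underside.
- rack: Plywood drying rack, fixed: a board 200 mm (x) by 64 mm (y), its top 120 mm above the table, on two end legs, with two 19 mm holes 50 mm either side of its middle along x; one stem hangs in each. Origin: centre of its underside. Pinching a handle across the rack's width (along y) keeps clear of the other stem.
- red_stem: Steel rod 10 mm wide, 161 mm in all, hanging upright in the rack. From the bottom: red bead 14 mm wide (origin at its underside), a yellow band 62 to 78 mm up, aluminium collar 26 mm wide at 100 to 106 mm that rests on the rack, round wooden handle 18 mm wide at 106 to 161 mm, its top painted like the bead. z points up the rod. About 80 g. To cure; it may hang in either hole.
- red_band (a point): The centre of the yellow band on the red-bead stem, 70 mm above the stem's origin.
- red_bead (a point): The centre of the red bead, 7 mm above the stem's origin.
- blue_stem: Steel rod 10 mm wide, 161 mm in all, hanging upright in the rack. From the bottom: blue bead 14 mm wide (origin at its underside), a white band 62 to 78 mm up, aluminium collar 26 mm wide at 100 to 106 mm that rests on the rack, round wooden handle 18 mm wide at 106 to 161 mm, its top painted like the bead. z points up the rod. About 80 g. To be left alone.
- red_pot: Bystander: open white pot of hardened red paint, 72 mm wide and 62 mm high; origin under its middle.
- orange_pot: Bystander: open green pot of hardened orange paint, 72 mm wide and 62 mm high; origin under its middle.
- jar: Bystander: glass jar with a white cap, 64 mm wide and 90 mm high; origin under its middle.
- relief_tile: Bystander: dark tile 110 x 110 x 12 mm with a golden flower; origin under its middle.
- tape_roll: Bystander: orange ring 84 mm wide and 24 mm high, lying flat; origin under its middle.
- brush: Bystander: paint brush 200 mm long lying on the table; origin near its middle.
Mind the look-alikes: they are no part of the job. Several things look just like the lamp: the one meant starts nearest to the robot's base.

How it is judged:
By the outcome, as a careful person would: the job done as asked, in the order asked, and still so for the second after the job is handed in, while the arm keeps its last pose, push and grip.
It also fails if it takes over 72 s, if anything falls off the work surface, if the arm or the gripper's body presses on something with over 40 N, if the wrist force passes 120 N, or if a joint passes its speed limit or range.

## Robot

A 7-joint arm with a two-finger parallel gripper is mounted at the origin on the work surface. World frame = base frame: x ahead of the robot, y to its left, z up, the work surface at z = 0. Lengths are in m, angles in rad, forces in N, time in s.
With the tool pointing down it reaches from about 0.4 to 0.85 m from the base axis. Payload 10.4 kg.
Tool frame: the origin (TCP) lies on the mounting face of the last link; the fingertips stand r.tips_ahead ahead of it and the grasp point (between the pads) lies 164 mm ahead of it (r.tips_ahead is the distance from the TCP to the fingertips, in m); z points along the fingers, y is the line along which they close (so a half turn about z gives the same grasp; the last joint's range is limited). The gripper opens to 87 mm and grips with 3 to 60 N. Pads are 19 mm wide; open, the fingers measure 117 mm over their backs; the gripper's body (75 mm by 190 mm) begins 51 mm behind the grasp point.
Start: joints at [-1.269, 0.332, -0.065, 1.46, 0.022, 1.35, -0.088], TCP at [0.199, 0.592, 0.405] pointing down, gripper open.
Joint ranges: [-2.6, 2.6], [-0.5, 2.12], [-1.47, 1.34], [0.16, 2.42], [-1.27, 4.41], [0.06, 2.06], [-2.6, 2.6]. Speed limits (rad/s): [2.22, 2.22, 2.79, 2.79, 3.14, 3.14, 3.14].

## Interface

Orientations are given as a unit quaternion [x, y, z, w].
In Python, from bench import telemetry, imaging, job, r gives the robot as it stands.
- The arm moves only by the tool move_arm, never from a script. Its argument "steps" is a list of rows, each an object of numbers: "dx", "dy", "dz": the shift along the tool's x, y, z in cm; "spin": the turn about the tool's z in rad. In form: [{"dx": .., "dy": .., "dz": .., "spin": ..}, ...]. A call has 1 to 12 rows; each row shifts and turns the commanded pose from where the row before left it, along the tool's axes as they then stand; what a row does not reach is not made up. A row lasts 1/10 s, in which the tool goes at most 50 mm and 8.59 degrees, less where a joint would pass 70% of its speed; a pose out of reach is approached as far as the arm can. A call with a gripper value outside its range is refused whole. "claw" is the finger opening in cm, from 0 to 8.7, set as the call begins (left out, the last holds). The fingers move at their own pace and stop on an object; "squeeze" is the grip in N (left out, the last holds). Time passes only in rows, so rows that do not move let the fingers close. It gives the time, the measured TCP pose, the force, the opening and the grip force at its end, in the units of the state.
- telemetry.read_state(): the state, without advancing time (a new reading comes with each control period).
- imaging.camera(name): name is "scene" or "side" or "wrist"; returns a dict with "img" (400x640x3 uint8, red, green, blue), "camera_matrix" (3x3 intrinsics, pixels), "R" (3x3) and "t" (3): a world point X has camera coordinates R X + t. Camera axes: x right, y down, z forward; pixel columns grow to the right and rows downward; lengths in m; the calibration is good to about 2 mm. A picture is of the moment at which its call begins. There is no depth.
- job.close_job(): hands the job in; it is judged then, once.
The state is a dict: "time": time; "joint_positions": joint angles; "joint_vel": joint speeds; "joint_torque": joint torques, N m; "ee_pos": TCP position; "eef_rot": TCP orientation; "ft_force": force on the tool from outside, world axes, zero at the start; "torque": the same for the moment, N m; "width": finger opening in m; "grip_force": force on a finger pad.
Only numpy, scipy, OpenCV 4.12 (cv2) and the standard library are available. Lean on these libraries where they do the work, as an engineer would, in place of code of your own. Each camera call takes 0.05 s, during which the arm holds its last target. There are 200 camera calls.

## Working session

There is one attempt and no reset: what is moved stays moved. The work goes in short steps, Python scripts to look and compute and a tool call to move; the robot and the scene stay as the last step left them, time stands still between calls to the robot, and variables do not carry over. Pictures are saved under pics/ and viewed, at most 10 in all, crops included, and the job is handed in when it is done.

Besides the shell and the picture viewer there is one more tool, called after "Emit:" in YAML: its name, and indented under it one key for each argument. move_arm: Moves the arm, as the interface text tells. Its arguments: {"type":"object","properties":{"steps":{"type":"array","items":{"type":"object","properties":{"dx":{"type":"number"},"dy":{"type":"number"},"dz":{"type":"number"},"spin":{"type":"number"}}}},"claw":{"type":"number"},"squeeze":{"type":"number"}},"required":["steps"]}

```bash
mkdir -p pics
python3 - <<'E'
from bench import telemetry, imaging, job, r
import cv2,numpy as np,pickle
s=telemetry.read_state();print(s['time'],s['ee_pos'],s['eef_rot'],s['width'],r.tips_ahead)
for n in("scene","side","wrist"):
    c=imaging.camera(n);cv2.imwrite(f"pics/{n}0.png",c['img'][...,::-1]);pickle.dump(c,open(f"{n}0.pkl","wb"))
    print(n,c['camera_matrix'].round(1).tolist(),(-c['R'].T@c['t']).round(3),c['R'].round(3).tolist())
E
```

```text
0.0 [0.19942157 0.59220145 0.40393619] [ 1.61696102e-01  9.86840338e-01 -7.15618801e-04 -7.60815417e-05] 0.08662296090473004 0.1822
scene [[375.3, 0.0, 320.6], [0.0, 375.3, 206.0], [0.0, 0.0, 1.0]] [1.016 0.339 0.91 ] [[-0.619, 0.785, -0.009], [0.647, 0.504, -0.572], [-0.445, -0.36, -0.82]]
side [[366.3, 0.0, 317.0], [0.0, 366.3, 201.4], [0.0, 0.0, 1.0]] [-0.116 -0.725  0.683] [[0.713, -0.702, -0.001], [-0.358, -0.362, -0.861], [0.603, 0.614, -0.509]]
wrist [[360.3, 0.0, 324.2], [0.0, 360.3, 203.4], [0.0, 0.0, 1.0]] [0.129 0.615 0.383] [[0.319, 0.948, -0.002], [0.911, -0.306, 0.275], [0.26, -0.089, -0.961]]
```

View pics/scene0.png

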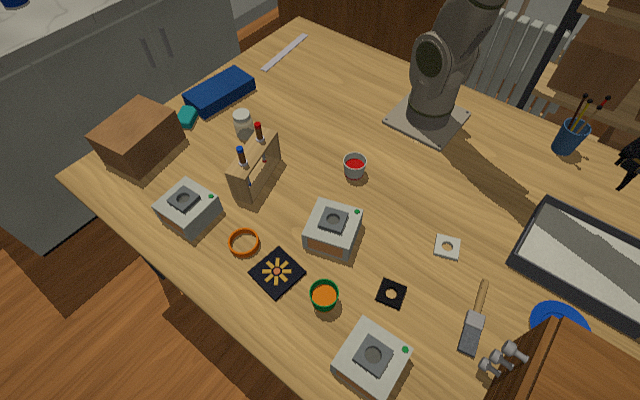

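View pics/side0.png

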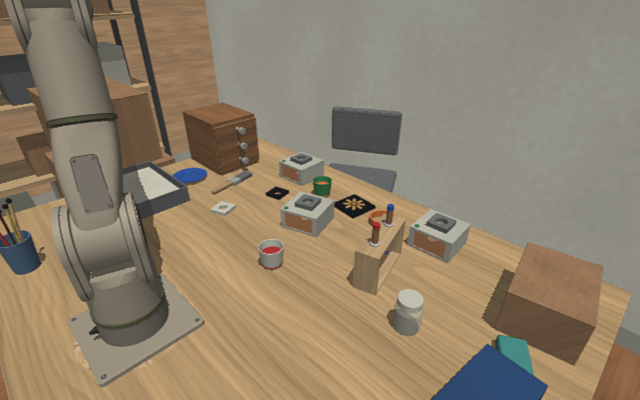

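The scene view shows the nearest lamp's neck at about (333,219), the white plate at (447,246), the black plate at (391,293), and the red handle at (258,130). The side view has the same items at (307,212), (223,208), (277,192) and (375,232).

```bash
cat > h.py <<'E'
import numpy as np,cv2,pickle
def ray(c,uv,z):
    d=c['R'].T@np.linalg.solve(c['camera_matrix'],[uv[0],uv[1],1.]);o=-c['R'].T@c['t'];return o+d*(z-o[2])/d[2]
def proj(c,X):
    p=(c['R']@np.atleast_2d(X).T).T+c['t'];p=p@c['camera_matrix'].T;return p[:,:2]/p[:,2:]
def snap(n,name):
    from bench import imaging
    c=imaging.camera(n);cv2.imwrite(f"pics/{name}.png",c['img'][...,::-1]);pickle.dump(c,open(f"{name}.pkl","wb"));return c
def load(n): return pickle.load(open(n+".pkl","rb"))
E
python3 - <<'E'
from h import *
a=load("scene0");b=load("side0");w=load("wrist0")
for n,z,p,q in [("neck",.085,(333,219),(307,200)),("white",.012,(447,246),(223,208)),("black",.012,(391,293),(277,192)),("red",.175,(258,124),(375,225)),("blue",.175,(239.5,149),(390,207))]:
    print(n,ray(a,p,z).round(4),ray(b,q,z).round(4),proj(w,ray(a,p,z)).round())
E
```

```text
neck [0.5814 0.0281 0.085 ] [0.576  0.0253 0.085 ] [[ -0. 606.]]
white [0.4228 0.2964 0.012 ] [0.414 0.283 0.012] [[162. 409.]]
black [0.6296 0.2486 0.012 ] [0.621  0.2396 0.012 ] [[195. 527.]]
red [ 0.5045 -0.2978  0.175 ] [ 0.5076 -0.2934  0.175 ] [[-384.  740.]]
blue [ 0.6048 -0.2701  0.175 ] [ 0.6034 -0.2692  0.175 ] [[-290.  783.]]
```

View pics/wrist0.png

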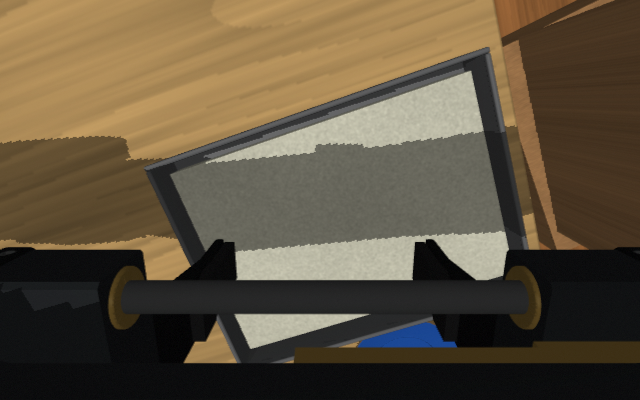

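The wrist view shows only the tray, with no job items in it. The gripper hides everything below about row 240. Next I'll get rough plate and neck angles from the scene image.

Run:
```python
from h import *
a=load("scene0");g=cv2.cvtColor(a['img'],cv2.COLOR_RGB2HSV).astype(int)
S,V=g[...,1],g[...,2]
out=[]
for n,z,p,m in [("white",.012,(447,246),(S<60)&(V>130)),("black",.012,(391,293),V<60),("neck",.085,(333,219),(S<60)&(V<150)),("box",.07,(333,219),(S<60)&(V>150))]:
    k=np.zeros(m.shape,np.uint8);x,y=p;k[y-30:y+30,x-32:x+32]=m[y-30:y+30,x-32:x+32]
    nn,l,st,ce=cv2.connectedComponentsWithStats(k);i=1+np.argmax(st[1:,4])
    pts=np.argwhere(l==i)[:,::-1]
    P=np.array([ray(a,q,z)[:2] for q in pts]);rc=cv2.minAreaRect((P*1000).astype(np.float32));print(n,st[i],rc)
    out.append(cv2.resize(a['img'][y-35:y+35,x-45:x+45],(400,300),interpolation=cv2.INTER_CUBIC))
x,y=252,150;out[3]=cv2.resize(a['img'][y-35:y+35,x-45:x+45],(400,300),interpolation=cv2.INTER_CUBIC)
cv2.imwrite("pics/m.png",np.vstack([np.hstack(out[:2]),np.hstack(out[2:])])[...,::-1])
```

```text
white [434 233  27  26 423] ((421.7086486816406, 295.9842224121094), (65.61639404296875, 64.28636932373047), 20.49859046936035)
black [375 278  32  33 539] ((630.434814453125, 248.45188903808594), (67.06453704833984, 62.76665496826172), 13.343672752380371)
neck [317 206  32  31 654] ((585.4160766601562, 31.16437530517578), (77.640625, 70.87225341796875), 18.511791229248047)
box [ 302  197   61   52 1313] ((579.2619018554688, 25.754920959472656), (128.96107482910156, 129.0066375732422), 18.16094207763672)
```

View pics/m.png

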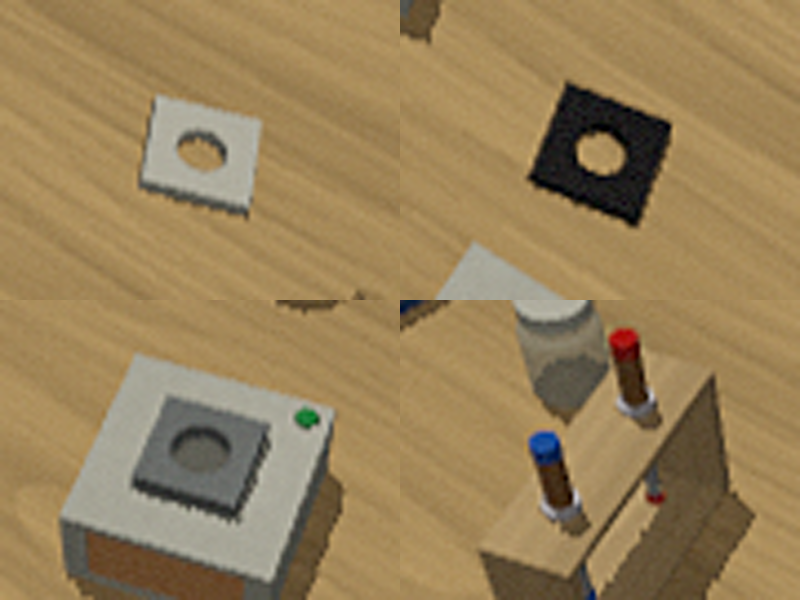

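The crops show the white plate near (.422,.296) at 20°, the black near (.630,.248) at 13°, and the lamp near (.579,.026) at 18°. The red stem hangs in the rack hole nearer the robot. I'll turn the tool so its x axis points at about 20°, which also suits the rack.

Emit:
move_arm:
  steps:
    - {"spin": 0.145}
    - {"spin": 0.145}
    - {"spin": 0.145}
    - {"spin": 0.145}
    - {"spin": 0.145}
    - {"spin": 0.145}
    - {"spin": 0.145}
    - {"spin": 0.145}
    - {"spin": 0.145}
    - {"spin": 0.145}
    - {"spin": 0.145}
    - {"spin": 0.145}

```text
$.steps[0]: bad value
```

Emit:
move_arm:
  steps:
    - {"spin": 0.145}
    - {"spin": 0.145}
    - {"spin": 0.145}
    - {"spin": 0.145}
    - {"spin": 0.145}
    - {}

```text
$.steps[0]: bad value
```

Emit:
move_arm:
  steps:
    - {"dx": 0,"dy": 0,"dz": 0,"spin": 0.145}
    - {"dx": 0,"dy": 0,"dz": 0,"spin": 0.145}
    - {"dx": 0,"dy": 0,"dz": 0,"spin": 0.145}
    - {"dx": 0,"dy": 0,"dz": 0,"spin": 0.145}
    - {"dx": 0,"dy": 0,"dz": 0,"spin": 0.145}
    - {"dx": 0,"dy": 0,"dz": 0,"spin": 0.145}
    - {"dx": 0,"dy": 0,"dz": 0,"spin": 0.145}
    - {"dx": 0,"dy": 0,"dz": 0,"spin": 0.145}
    - {"dx": 0,"dy": 0,"dz": 0,"spin": 0.145}
    - {"dx": 0,"dy": 0,"dz": 0,"spin": 0.145}
    - {"dx": 0,"dy": 0,"dz": 0,"spin": 0.145}
    - {"dx": 0,"dy": 0,"dz": 0,"spin": 0.145}

```text
time: 1.35
ee_pos: [0.1994, 0.5923, 0.4045]
eef_rot: [0.86, 0.51, -0.0, 0.0]
ft_force: [-0.5, 0.2, -0.2]
width: 0.0869
grip_force: 0.0
```

Emit:
move_arm:
  steps:
    - {"dx": 0,"dy": 0,"dz": 0,"spin": 0.145}
    - {"dx": 0,"dy": 0,"dz": 0,"spin": 0.145}
    - {"dx": 0,"dy": 0,"dz": 0,"spin": 0.145}
    - {"dx": 0,"dy": 0,"dz": 0,"spin": 0.145}
    - {"dx": 0,"dy": 0,"dz": 0,"spin": 0.145}
    - {"dx": 0,"dy": 0,"dz": 0,"spin": 0}

```text
time: 1.95
ee_pos: [0.1993, 0.5923, 0.4044]
eef_rot: [0.985, 0.174, -0.0, 0.0]
ft_force: [0.9, 0.8, 0.2]
width: 0.0872
grip_force: 0.0
```

```bash
cat >> h.py <<'E'
from scipy.spatial.transform import Rotation as Ro
def st(): 
    from bench import telemetry
    return telemetry.read_state()
def to(x,y,z,deg=None,s=None):
    """tool-axis shift (cm) to bring TCP to x,y,z at the present yaw; spin to yaw deg"""
    s=s or st();R=Ro.from_quat(s['eef_rot']).as_matrix();d=R.T@(np.array([x,y,z])-s['ee_pos'])*100
    ph=np.degrees(np.arctan2(R[1,0],R[0,0]));print("t",round(s['time'],2),"yaw",ph.round(2),"pos",s['ee_pos'].round(4),"tilt",R[:2,2].round(4),"F",np.round(s['ft_force'],1),"w",round(s['width'],4),"-> cm",d.round(2),"spin",None if deg is None else round(np.radians(ph-deg),4))
E
python3 - <<'E'
from h import *
# put white plate at tool x +5.7cm
a=np.radians(20.5);to(.422-.057*np.cos(a),.296-.057*np.sin(a),.35,20.5)
E
```

```text
t 1.95 yaw 20.02 pos [0.1993 0.5923 0.4044] tilt [ 0.     -0.0006] F [0.9 0.8 0.2] w 0.0872 -> cm [ 5.08 35.51  5.46] spin -0.0083
```

Emit:
move_arm:
  steps:
    - {"dx": 0.5,"dy": 3.5,"dz": 0.5,"spin": 0}
    - {"dx": 0.5,"dy": 3.5,"dz": 0.5,"spin": 0}
    - {"dx": 0.5,"dy": 3.5,"dz": 0.5,"spin": 0}
    - {"dx": 0.5,"dy": 3.5,"dz": 0.5,"spin": 0}
    - {"dx": 0.5,"dy": 3.5,"dz": 0.5,"spin": 0}
    - {"dx": 0.5,"dy": 3.5,"dz": 0.5,"spin": 0}
    - {"dx": 0.5,"dy": 3.5,"dz": 0.5,"spin": 0}
    - {"dx": 0.5,"dy": 3.5,"dz": 0.5,"spin": 0}
    - {"dx": 0.5,"dy": 3.5,"dz": 0.5,"spin": 0}
    - {"dx": 0.5,"dy": 3.5,"dz": 0.5,"spin": 0}
    - {"dx": 0,"dy": 0.5,"dz": 0.4,"spin": 0}
    - {"dx": 0,"dy": 0,"dz": 0,"spin": 0}

```text
time: 3.15
ee_pos: [0.3689, 0.2754, 0.3504]
eef_rot: [0.984, 0.176, -0.0, -0.0]
ft_force: [-1.6, 0.0, 0.4]
width: 0.0867
grip_force: 0.0
```

Run:
```python
from h import *
snap("wrist","w1");a=np.radians(20.5);to(.422-.057*np.cos(a),.296-.057*np.sin(a),.35,20.5)
```

```text
t 3.2 yaw 20.3 pos [0.3684 0.2766 0.3508] tilt [-0.0002  0.0002] F [0.1 0.2 0.8] w 0.0873 -> cm [-0.    0.06  0.08] spin -0.0035
```

View pics/w1.png

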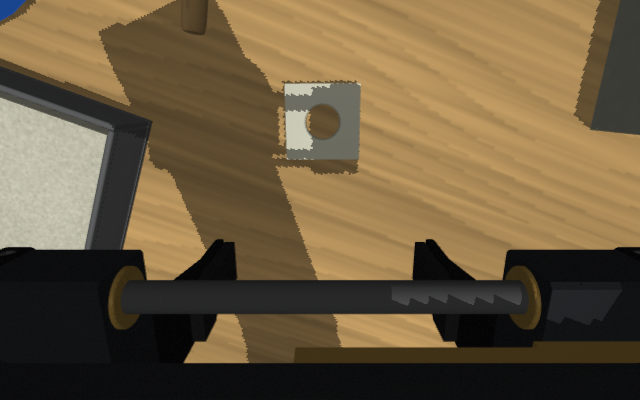

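The white plate sits at about (322,121), part-shadowed and square to the image to within a degree.

```bash
cat >> h.py <<'E'
def rect(c,m,uv,z,half=70):
    """largest blob of mask m near pixel uv, as a rectangle on plane z: centre (m), size (mm), yaw (deg mod 90)"""
    x,y=map(int,uv);k=np.zeros(m.shape,np.uint8);sl=np.s_[max(y-half,0):min(y+half,240),x-half:x+half];k[sl]=m[sl]
    k=cv2.morphologyEx(k,cv2.MORPH_OPEN,np.ones((5,5)))
    n,l,s,_=cv2.connectedComponentsWithStats(k);i=1+np.argmax(s[1:,4])
    q=cv2.findContours((l==i).astype(np.uint8),0,cv2.CHAIN_APPROX_NONE)[0][0][:,0]
    P=np.array([ray(c,p,z)[:2] for p in q])*1000;O=P.mean(0)
    (cx,cy),wh,an=cv2.minAreaRect((P-O).astype(np.float32));print("rect",s[i],(O+[cx,cy]).round(1),np.round(wh,1),round(an%90,2))
    return (O+[cx,cy])/1000,an%90
E
python3 - <<'E'
from h import *
c=load("w1");g=cv2.cvtColor(c['img'],cv2.COLOR_RGB2HSV).astype(int)
p,an=rect(c,g[...,1]<70,(322,121),.012,55)
to(p[0],p[1],.25,an)
s=st();print(proj(c,s['ee_pos']-[0,0,.175]),c['img'][100,290],c['img'][100,340],c['img'][100,380],c['img'][100,283])
E
```

```text
rect [ 284   83   76   77 4744] [422.8 295.6] [63.8 63.9] 20.24
t 3.2 yaw 20.3 pos [0.3684 0.2766 0.3508] tilt [-0.0002  0.0002] F [0.1 0.2 0.8] w 0.0873 -> cm [ 5.76  0.1  10.07] spin 0.0009
[[318.43415295 268.27963616]] [109 108  98] [109 108  98] [186 150  94] [96 78 49]
```

Emit:
move_arm:
  steps:
    - {"dx": 1.5,"dy": 0.1,"dz": 2,"spin": 0}
    - {"dx": 1.5,"dy": 0,"dz": 2,"spin": 0}
    - {"dx": 1.5,"dy": 0,"dz": 2,"spin": 0}
    - {"dx": 1.26,"dy": 0,"dz": 2,"spin": 0}
    - {"dx": 0,"dy": 0,"dz": 2,"spin": 0}
    - {"dx": 0,"dy": 0,"dz": 2,"spin": 0}
    - {"dx": 0,"dy": 0,"dz": 2,"spin": 0}
    - {"dx": 0,"dy": 0,"dz": 1.5,"spin": 0}
    - {"dx": 0,"dy": 0,"dz": 1.0,"spin": 0}
    - {"dx": 0,"dy": 0,"dz": 0,"spin": 0}
    - {"dx": 0,"dy": 0,"dz": 0,"spin": 0}

```text
time: 4.3
ee_pos: [0.4231, 0.2959, 0.1861]
eef_rot: [0.984, 0.176, 0.0, -0.0]
ft_force: [0.4, 0.2, 0.2]
width: 0.0868
grip_force: 0.0
```

```bash
python3 -c "
from h import *
to(.4228,.2956,.1855,20.24)"
```

```text
t 4.3 yaw 20.23 pos [0.4231 0.2959 0.1861] tilt [0.0002 0.0004] F [0.4 0.2 0.2] w 0.0868 -> cm [-0.04  0.02  0.06] spin -0.0001
```

Emit:
move_arm:
  steps:
    - {"dx": 0,"dy": 0,"dz": 0,"spin": 0}
    - {"dx": 0,"dy": 0,"dz": 0,"spin": 0}
    - {"dx": 0,"dy": 0,"dz": 0,"spin": 0}
    - {"dx": 0,"dy": 0,"dz": 0,"spin": 0}
    - {"dx": 0,"dy": 0,"dz": 0,"spin": 0}
    - {"dx": 0,"dy": 0,"dz": 0,"spin": 0}
    - {"dx": 0,"dy": 0,"dz": 0,"spin": 0}
    - {"dx": 0,"dy": 0,"dz": 0,"spin": 0}
  claw: 5.5
  squeeze: 20

```text
time: 5.1
ee_pos: [0.4232, 0.2954, 0.1861]
eef_rot: [0.985, 0.175, 0.0, -0.0]
ft_force: [-1.6, -0.6, 5.6]
width: 0.0634
grip_force: 20.0
```

Emit:
move_arm:
  steps:
    - {"dx": 0,"dy": 0,"dz": -1,"spin": 0}
    - {"dx": 0,"dy": 0,"dz": -2,"spin": 0}
    - {"dx": 0,"dy": 0,"dz": -3,"spin": 0}
    - {"dx": 0,"dy": 0,"dz": -3,"spin": 0}
    - {"dx": 0,"dy": 1,"dz": -3,"spin": 0}
    - {"dx": 0,"dy": 2.5,"dz": -3,"spin": 0}
    - {"dx": 0,"dy": 3,"dz": -3,"spin": 0}
    - {"dx": 0,"dy": 3,"dz": -2,"spin": 0}
    - {"dx": 0,"dy": 3,"dz": -1.4,"spin": 0}
    - {"dx": 0,"dy": 3,"dz": 0,"spin": 0}
    - {"dx": 0,"dy": 3,"dz": 0,"spin": 0}
    - {"dx": 0,"dy": 3,"dz": 0,"spin": 0}

```text
time: 6.3
ee_pos: [0.4973, 0.0918, 0.4002]
eef_rot: [0.985, 0.175, 0.0, -0.0]
ft_force: [-0.5, -0.4, -1.1]
width: 0.0635
grip_force: 20.0
```

Emit:
move_arm:
  steps:
    - {"dx": -0.2,"dy": 3,"dz": 0,"spin": 0.018}
    - {"dx": -0.5,"dy": 3,"dz": 0,"spin": 0.018}
    - {"dx": 0,"dy": 2,"dz": 0,"spin": 0}
    - {"dx": 0,"dy": 1,"dz": 0,"spin": 0}
    - {"dx": 0,"dy": 0,"dz": 0,"spin": 0}
    - {"dx": 0,"dy": 0,"dz": 0,"spin": 0}

```text
time: 6.9
ee_pos: [0.5199, 0.007, 0.3997]
eef_rot: [0.987, 0.158, -0.0, -0.0]
ft_force: [0.5, 0.0, -0.8]
width: 0.0638
grip_force: 20.0
```

Run:
```python
from h import *
c=snap("wrist","w2");to(.522,.007,.396,18.2);print(proj(c,[.579,.026,.085]))
```

```text
t 6.95 yaw 18.19 pos [0.5199 0.0074 0.3997] tilt [-0.0004  0.0004] F [-0.4 -0.1 -0.6] w 0.0641 -> cm [0.19 0.1  0.37] spin -0.0002
[[322.79067572 118.05850028]]
```

View pics/w2.png

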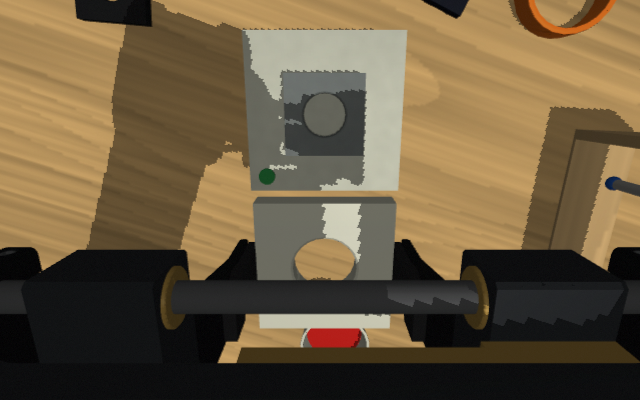

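The view shows the lamp box at columns 245–408 and rows 30–190, its neck hole at about (324,114), and the held white plate in front with its hole at (325,260). I'll fit the box, neck and hole now.

Run:
```python
from h import *
c=load("w2");im=c['img'];g=cv2.cvtColor(im,cv2.COLOR_RGB2HSV).astype(int)
p,an=rect(c,g[:195,:,1]<70 if 0 else np.where(np.arange(400)[:,None]<193,g[...,1]<60,False),(325,110),.07,95)
gr=cv2.cvtColor(im,cv2.COLOR_RGB2GRAY)
# overlay neck/box/hole model at rect pose
def model(p,an):
    a=np.radians(an);R=np.array([[np.cos(a),-np.sin(a)],[np.sin(a),np.cos(a)]])
    sq=np.array([[1,1],[1,-1],[-1,-1],[-1,1]]);t=np.linspace(0,2*np.pi,60);ci=np.c_[np.cos(t),np.sin(t)]
    return [np.c_[(R@(f*s).T).T+p,np.full(len(f),z)] for f,s,z in((sq,.065,.07),(sq,.032,.085),(ci,.017,.085))]
K=6;x0,y0=235,20
big=cv2.resize(im[y0:y0+100*0+145,x0:x0+180][...,::-1],None,fx=4,fy=4,interpolation=cv2.INTER_NEAREST)
for q in model(p,an): cv2.polylines(big,[((proj(c,q)-[x0-.5,y0-.5])*4).round().astype(int).reshape(-1,1,2)],True,(0,0,255),1)
cv2.imwrite("pics/w2b.png",big)
```

```text
rect [  242    30   165   161 24790] [581.3  25.6] [128.8 129.1] 18.15
```

View pics/w2b.png

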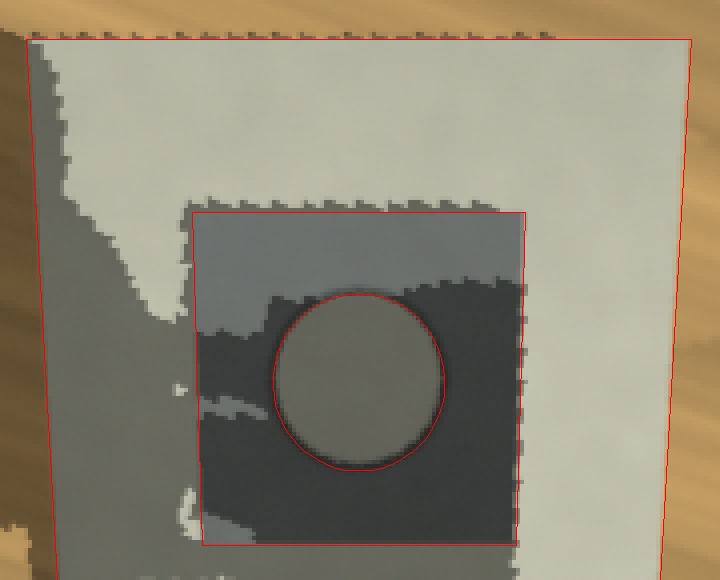

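The model overlays fit the box, neck and hole to under a millimetre, so the lamp is at (.5813,.0256) with yaw 18.15. To check for any hand-eye bias, I'll compare the held plate with where it should appear.

Run:
```python
from h import *
c=load("w2");im=c['img'];g=cv2.cvtColor(im,cv2.COLOR_RGB2HSV).astype(int)
R=Ro.from_quat([.98742,.15812,0,0]).as_matrix();T=np.array([.5199,.0072,.3997])
m=g[...,1]<60
for v in (206,210,215,220,226,232,238):
    r=np.flatnonzero(m[v,230:420])+230
    q=[R.T@(ray(c,(u,v),T[2]-.1741)-T)*1000 for u in (r[0]-.5,r[-1]+.5)];print(v,r[0],r[-1],np.round(q,1).tolist())
col=im[190:210,325].tolist();print(col)
for v in (203,204): print(R.T@(ray(c,(325,v),T[2]-.1741)-T)*1000)
for v in (197,198): print(R.T@(ray(c,(325,v),T[2]-.1861)-T)*1000)
for v in (238,): print(v,R.T@(ray(c,(325,v),T[2]-.1741)-T)*1000)
b=(im[...,0].astype(int)-im[...,2])>35
print([v for v in range(225,250) if b[v,325]][:2])
for v in (248,262):
    r=np.flatnonzero(b[v,280:370])+280;print(v,r[0],r[-1],[(R.T@(ray(c,(u,v),T[2]-.1741)-T)*1000).round(1) for u in (r[0],r[-1])])
to(.5813,.0256,.283,18.15)
```

```text
206 253 395 [[30.5, -30.1, 174.1], [30.4, 33.1, 174.1]]
210 253 395 [[28.6, -30.2, 174.1], [28.6, 33.2, 174.1]]
215 254 394 [[26.3, -29.8, 174.1], [26.3, 32.9, 174.1]]
220 254 394 [[24.0, -30.0, 174.1], [23.9, 33.0, 174.1]]
226 254 394 [[21.1, -30.1, 174.1], [21.1, 33.1, 174.1]]
232 255 393 [[18.3, -29.8, 174.1], [18.2, 32.8, 174.1]]
238 255 393 [[15.4, -30.0, 174.1], [15.3, 33.0, 174.1]]
[[186, 175, 145], [180, 144, 91], [179, 145, 91], [179, 144, 91], [181, 145, 92], [180, 145, 92], [151, 125, 85], [79, 79, 70], [79, 79, 70], [79, 79, 71], [79, 78, 70], [80, 80, 71], [84, 84, 74], [129, 128, 115], [208, 206, 185], [208, 207, 185], [208, 207, 185], [201, 200, 179], [142, 141, 127], [152, 151, 135]]
[ 31.83281539   1.94775614 174.1       ]
[ 31.37456057   1.94767723 174.1       ]
[ 31.38297248   1.98128336 186.1       ]
[ 30.89336123   1.98119905 186.1       ]
238 [ 15.35140089   1.94491807 174.1       ]
[238, 239]
248 301 348 [array([ 10.5,  -9. , 174.1]), array([ 10.5,  12.5, 174.1])]
262 295 353 [array([  3.5, -11.9, 174.1]), array([  3.5,  14.9, 174.1])]
t 6.95 yaw 18.19 pos [0.5199 0.0074 0.3997] tilt [-0.0004  0.0004] F [-0.4 -0.1 -0.6] w 0.0641 -> cm [ 6.4   0.19 11.66] spin 0.0007
```

Emit:
move_arm:
  steps:
    - {"dx": 0,"dy": 0.1,"dz": 2,"spin": 0.0007}
    - {"dx": 0,"dy": 0,"dz": 2,"spin": 0}
    - {"dx": 0,"dy": 0,"dz": 2,"spin": 0}
    - {"dx": 0,"dy": 0,"dz": 2,"spin": 0}
    - {"dx": 0,"dy": 0,"dz": 0,"spin": 0}
    - {"dx": 0,"dy": 0,"dz": 0,"spin": 0}

```text
time: 7.55
ee_pos: [0.5204, 0.0059, 0.3201]
eef_rot: [0.988, 0.157, -0.0, 0.0]
ft_force: [-0.1, 0.5, -0.3]
width: 0.0638
grip_force: 20.0
```

```bash
cat > held.py <<'E'
from h import *
def held(c,s,mask,rows=range(206,240,4)):
    R=Ro.from_quat(s['eef_rot']).as_matrix();T=s['ee_pos'];f=lambda u,v:R.T@(ray(c,(u,v),T[2]-.1741)-T)*1000
    L=[];Rr=[]
    for v in rows:
        r=np.flatnonzero(mask[v,230:420])+230;L.append(f(r[0]-.5,v)[1]);Rr.append(f(r[-1]+.5,v)[1])
    print("held y",np.round([np.median(L),np.median(Rr),(np.median(L)+np.median(Rr))/2],2))
E
python3 - <<'E'
from held import *
c=snap("wrist","w3");s=st();im=c['img'];g=cv2.cvtColor(im,cv2.COLOR_RGB2HSV).astype(int)
to(.5813,.0256,.283,18.15,s);held(c,s,g[...,1]<60)
# fit neck by overlay at estimated pose; hole by ellipse on brightness
from itertools import product
hp=proj(c,[.5813,.0256,.085])[0];print(hp)
a=np.radians(18.15);R2=np.array([[np.cos(a),-np.sin(a)],[np.sin(a),np.cos(a)]])
big=cv2.resize(im[20:200,230:420][...,::-1],None,fx=3.3,fy=3.3,interpolation=cv2.INTER_CUBIC)
t=np.linspace(0,6.283,60)
for f,z in ((np.array([[1,1],[1,-1],[-1,-1],[-1,1]])*.032,.085),(np.c_[np.cos(t),np.sin(t)]*.017,.085)):
    q=np.c_[f@R2.T+[.5813,.0256],np.full(len(f),z)]
    cv2.polylines(big,[((proj(c,q)-[229.5,19.5])*3.3).round().astype(int).reshape(-1,1,2)],True,(0,0,255),1)
cv2.imwrite("pics/w3b.png",big)
E
```

```text
t 7.6 yaw 18.1 pos [0.5207 0.0057 0.3206] tilt [0.0008 0.0003] F [-1.1 -0.2  0.8] w 0.0637 -> cm [ 6.38 -0.01  3.77] spin -0.0008
held y [-30.43  32.62   1.09]
[321.93406212 120.82694169]
```

View pics/w3b.png

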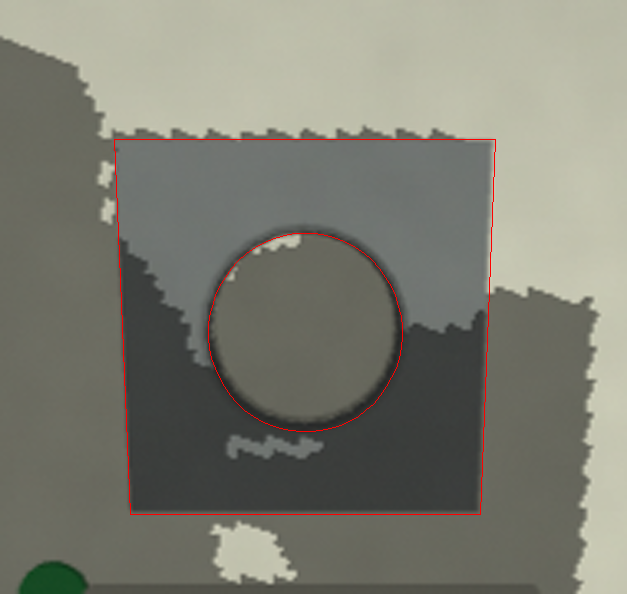

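The lamp model fits this view too. Camera-relative, the plate still needs about +64.2 mm in x and −1 mm in y, so I'll move over and lower it to just above the neck.

Emit:
move_arm:
  steps:
    - {"dx": 1.4,"dy": -0.1,"dz": 0,"spin": 0}
    - {"dx": 1.6,"dy": 0,"dz": 0,"spin": 0}
    - {"dx": 1.8,"dy": 0,"dz": 0,"spin": 0}
    - {"dx": 1.62,"dy": 0,"dz": 0,"spin": 0}
    - {"dx": 0,"dy": 0,"dz": 1.5,"spin": 0}
    - {"dx": 0,"dy": 0,"dz": 1.5,"spin": 0}
    - {"dx": 0,"dy": 0,"dz": 1.0,"spin": 0}
    - {"dx": 0,"dy": 0,"dz": 0.5,"spin": 0}
    - {"dx": 0,"dy": 0,"dz": 0,"spin": 0}
    - {"dx": 0,"dy": 0,"dz": 0,"spin": 0}

```text
time: 8.6
ee_pos: [0.5811, 0.0258, 0.275]
eef_rot: [0.988, 0.157, 0.0, -0.0]
ft_force: [0.0, -1.5, 0.5]
width: 0.0638
grip_force: 20.0
```

Run:
```python
from h import *
to(.5813,.0256,.2711,18.15);c=snap("side","s4")
p=proj(c,[.581,.026,.09])[0];x,y=map(int,p);im=c['img'][y-35:y+35,x-45:x+45]
d=snap("scene","c4");x,y=map(int,proj(d,[.581,.026,.09])[0]);im2=d['img'][y-35:y+35,x-45:x+45]
cv2.imwrite("pics/m4.png",cv2.resize(np.hstack([im,im2]),(800,312),interpolation=cv2.INTER_CUBIC)[...,::-1])
```

```text
t 8.6 yaw 18.04 pos [0.5811 0.0258 0.275 ] tilt [0.0004 0.0002] F [ 0.  -1.5  0.5] w 0.0638 -> cm [0.01 0.02 0.39] spin -0.002
```

View pics/m4.png

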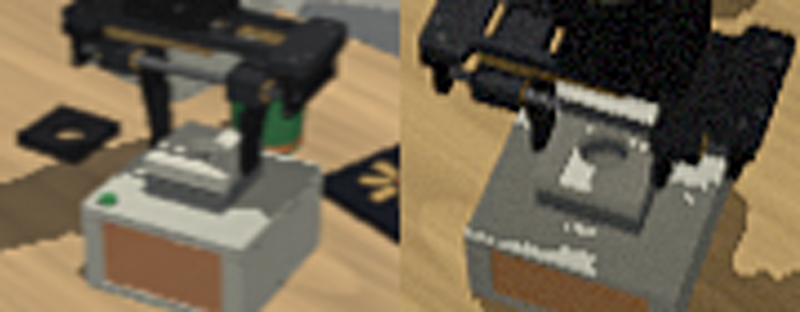

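Both views show the white plate sitting a few millimetres over the neck, square and flush. Only one picture viewing is left, so I'll work from numbers now.

Emit:
move_arm:
  steps:
    - {"dx": 0,"dy": 0,"dz": 0.15,"spin": -0.001}
    - {"dx": 0,"dy": 0,"dz": 0.1,"spin": 0}
    - {"dx": 0,"dy": 0,"dz": 0.1,"spin": 0}
    - {"dx": 0,"dy": 0,"dz": 0,"spin": 0}
    - {"dx": 0,"dy": 0,"dz": 0,"spin": 0}

```text
time: 9.2
ee_pos: [0.5811, 0.0259, 0.2712]
eef_rot: [0.988, 0.157, -0.0, -0.0]
ft_force: [-0.8, 0.3, -0.4]
width: 0.0639
grip_force: 20.0
```

Emit:
move_arm:
  steps:
    - {"dx": 0,"dy": 0,"dz": 0.05,"spin": 0}
    - {"dx": 0,"dy": 0,"dz": 0,"spin": 0}
    - {"dx": 0,"dy": 0,"dz": 0,"spin": 0}

```text
time: 9.5
ee_pos: [0.5812, 0.0259, 0.2711]
eef_rot: [0.988, 0.157, 0.0, -0.0]
ft_force: [-2.5, 1.0, 5.3]
width: 0.0634
grip_force: 20.0
```

Emit:
move_arm:
  steps:
    - {"dx": 0,"dy": 0,"dz": 0,"spin": 0}
    - {"dx": 0,"dy": 0,"dz": 0,"spin": 0}
    - {"dx": 0,"dy": 0,"dz": 0,"spin": 0}
    - {"dx": 0,"dy": 0,"dz": 0,"spin": 0}
    - {"dx": 0,"dy": 0,"dz": 0,"spin": 0}
  claw: 8.7

```text
time: 10.0
ee_pos: [0.5811, 0.0259, 0.2707]
eef_rot: [0.988, 0.157, -0.0, -0.0]
ft_force: [-0.4, -0.1, -0.0]
width: 0.0858
grip_force: 0.0
```

Emit:
move_arm:
  steps:
    - {"dx": 0,"dy": 0,"dz": -1,"spin": 0}
    - {"dx": 0,"dy": 0,"dz": -2,"spin": 0}
    - {"dx": 0,"dy": 0,"dz": -2.5,"spin": 0}
    - {"dx": 0,"dy": 0,"dz": -2.5,"spin": 0}
    - {"dx": -1.5,"dy": 0,"dz": -2.5,"spin": 0}
    - {"dx": -1.7,"dy": 0,"dz": -2,"spin": 0}
    - {"dx": -1.7,"dy": 0,"dz": 0,"spin": 0}
    - {"dx": -1.3,"dy": 0,"dz": 0,"spin": 0}
    - {"dx": 0,"dy": 0,"dz": 0,"spin": 0}
    - {"dx": 0,"dy": 0,"dz": 0,"spin": 0}

```text
time: 11.0
ee_pos: [0.5224, 0.0067, 0.3963]
eef_rot: [0.988, 0.157, 0.001, -0.0]
ft_force: [0.1, -0.6, -0.2]
width: 0.0869
grip_force: 0.0
```

Run:
```python
from h import *
c=snap("wrist","w5");to(.5813,.0256,.283,18.15);im=c['img'];g=cv2.cvtColor(im,cv2.COLOR_RGB2HSV).astype(int)
p,an=rect(c,np.where(np.arange(400)[:,None]<238,g[...,1]<60,False),proj(c,[.5813,.0256,.07])[0],.07,95)
x,y=map(int,proj(c,[.5813,.0256,.097])[0]);print(x,y)
big=cv2.resize(im[y-75:y+75,x-85:x+85][...,::-1],None,fx=3.5,fy=3.5,interpolation=cv2.INTER_CUBIC)
a=np.radians(18.15);R2=np.array([[np.cos(a),-np.sin(a)],[np.sin(a),np.cos(a)]]);t=np.linspace(0,6.283,60)
sq=np.array([[1,1],[1,-1],[-1,-1],[-1,1]])
for f,z in ((sq*.032,.097),(np.c_[np.cos(t),np.sin(t)]*.015,.097),(sq*.065,.07)):
    q=np.c_[f@R2.T+p,np.full(len(f),z)]
    cv2.polylines(big,[((proj(c,q)-[x-85.5,y-75.5])*3.5).round().astype(int).reshape(-1,1,2)],True,(0,0,255),1)
cv2.imwrite("pics/w5b.png",big)
for v in (y-20,y,y+15): print(v,"".join("%d "%k for k in im[v,x-50:x+50,1]))
print("".join("%d "%k for k in im[y-60:y+60,x+25,1]));
```

```text
t 11.05 yaw 18.13 pos [0.5226 0.007  0.3961] tilt [0.0007 0.0005] F [ 0.6 -0.8 -0. ] w 0.087 -> cm [ 6.15  0.06 11.32] spin -0.0003
rect [  241    33   165   162 25183] [581.3  25.6] [128.9 129. ] 18.14
322 119
99 117 166 171 171 170 156 93 92 93 113 165 184 184 184 184 185 185 186 186 186 186 186 186 185 186 187 186 186 187 186 187 187 186 187 187 188 187 187 187 187 187 187 188 187 188 187 185 181 171 150 88 88 84 85 105 136 90 93 95 99 100 101 128 181 166 101 101 101 101 101 101 100 101 100 101 100 101 101 100 101 101 100 101 100 101 100 101 101 100 99 100 101 101 100 100 116 159 172 172 171 
119 93 94 94 94 94 93 93 93 94 94 94 99 100 99 99 99 99 100 100 100 100 99 100 100 100 100 100 99 100 100 100 98 87 80 86 90 90 90 89 89 89 90 90 90 90 89 90 89 90 91 90 90 90 90 89 89 88 88 88 89 89 88 89 89 90 90 90 90 90 90 89 84 71 88 97 101 100 100 100 100 101 100 100 100 100 100 100 100 100 100 100 100 99 99 99 123 175 175 175 174 
134 93 93 93 93 92 93 93 92 94 94 94 123 176 180 185 186 185 185 186 186 186 186 186 186 186 187 187 187 186 187 187 186 187 188 188 187 182 155 121 80 79 86 88 89 88 88 86 87 87 87 88 87 88 88 87 88 88 89 89 89 89 89 88 84 72 60 67 80 92 97 99 100 99 99 100 100 99 99 99 99 99 99 99 99 99 99 99 100 99 99 99 100 99 99 117 160 174 174 175 175 
163 164 163 165 165 165 165 165 166 166 166 166 158 89 89 89 97 146 188 188 189 188 189 188 189 188 189 189 190 189 190 190 189 190 190 184 128 101 101 101 100 101 100 101 100 101 100 100 100 99 99 100 100 99 99 99 100 100 101 100 101 99 100 100 101 99 99 99 100 99 100 99 100 99 100 100 99 100 99 99 98 100 99 99 99 99 97 98 98 98 99 99 99 98 98 98 98 99 98 99 99 98 98 97 94 91 92 91 92 92 90 91 91 91 91 91 91 91 91 92
```

Run:
```python
from h import *
c=load("w5");im=c['img'][...,1].astype(float);a=np.radians(18.15);R2=np.array([[np.cos(a),-np.sin(a)],[np.sin(a),np.cos(a)]]);p=np.array([.5813,.0256])
loc=lambda u,v,z:(R2.T@(ray(c,(u,v),z)[:2]-p)*1000)
x,y=322,119
pr=lambda q:proj(c,np.r_[p+R2@np.array(q),.097])[0]
for s in (-1,1):   # lamp -y.. sides: image left = tool -y = lamp +y
  for xx in (-.02,-.01,0,.01,.02):
    u,v=pr([xx,s*.032]);r=int(round(v));k=im[r,int(u)-5:int(u)+7];print("side",s,xx,round(u,1),int(u)-5,k.astype(int))
for yy in (-.02,0,.02):
  for s in (-1,1):
    u,v=pr([s*.032,yy]);k=im[int(v)-5:int(v)+7,int(round(u))];print("end",s,yy,round(v,1),int(v)-5,k.astype(int))
print(loc(322,119,.097),loc(323,119,.097),loc(322,120,.097))
```

```text
side -1 -0.02 364.6 359 [ 99  98  98  98  97  99 104 135 176 175 174 173]
side -1 -0.01 365.0 360 [ 99 100 100  99 100  99 117 160 173 173 175 176]
side -1 0 365.5 360 [100 101 100  99 100  99  98 122 175 175 174 173]
side -1 0.01 365.9 360 [100 100 100 100 100 100 100 123 172 172 172 173]
side -1 0.02 366.3 361 [191 191 191 189 184 191 189 178 168 168 168 169]
side 1 -0.02 281.3 276 [ 93  92  92  93  93  94  93  96 128 185 184 184]
side 1 -0.01 280.9 275 [ 92  92  92  93  92  93  94  94 126 185 185 185]
side 1 0 280.4 275 [ 93  94  93  94  93  93  94  94  99 100  99 100]
side 1 0.01 280.0 274 [ 94  94  93  93  92  94  92 107 130 125 176 178]
side 1 0.02 279.5 274 [167 166 165 146  92  91  91 114 167 185 185 185]
end -1 -0.02 162.1 157 [99 98 98 98 98 97 93 91 91 92 92 91]
end 1 -0.02 74.8 69 [166 167 161 113  90  89  98 148 189 188 188 189]
end -1 0 162.1 157 [98 99 99 98 98 97 92 92 92 91 92 91]
end 1 0 74.8 69 [167 164 145  90  90  90  99 146 186 186 188 187]
end -1 0.02 162.1 157 [186 187 186 186 185 179 113  93 103 159 173 172]
end 1 0.02 74.9 69 [167 167 168 166 147  92  99 146 185 185 185 185]
[0.64385795 0.70972194] [ 0.6436401  -0.04258962] [-0.08993692  0.71116417]
```

Measured against the lamp, the white plate sits 1.6 mm too far along tool +y and 0.7 mm back in x, which gives me the hand-eye bias. I'll regrip it and shift it.

Emit:
move_arm:
  steps:
    - {"dx": 1.5,"dy": 0,"dz": 0,"spin": 0}
    - {"dx": 1.7,"dy": 0,"dz": 0,"spin": 0}
    - {"dx": 1.7,"dy": 0,"dz": 2,"spin": 0}
    - {"dx": 1.3,"dy": 0,"dz": 2.5,"spin": 0}
    - {"dx": 0,"dy": 0,"dz": 2.5,"spin": 0}
    - {"dx": 0,"dy": 0,"dz": 2.5,"spin": 0}
    - {"dx": 0,"dy": 0,"dz": 2,"spin": 0}
    - {"dx": 0,"dy": 0,"dz": 0.92,"spin": 0}
    - {"dx": 0,"dy": 0,"dz": 0,"spin": 0}
    - {"dx": 0,"dy": 0,"dz": 0,"spin": 0}

```text
time: 12.05
ee_pos: [0.5816, 0.0259, 0.2722]
eef_rot: [0.988, 0.157, 0.0, 0.0]
ft_force: [0.8, -0.0, -0.2]
width: 0.0868
grip_force: 0.0
```

Emit:
move_arm:
  steps:
    - {"dx": 0,"dy": 0,"dz": 0,"spin": 0}
    - {"dx": 0,"dy": 0,"dz": 0,"spin": 0}
    - {"dx": 0,"dy": 0,"dz": 0,"spin": 0}
    - {"dx": 0,"dy": 0,"dz": 0,"spin": 0}
    - {"dx": 0,"dy": 0,"dz": 0,"spin": 0}
    - {"dx": 0,"dy": 0,"dz": 0,"spin": 0}
    - {"dx": 0,"dy": 0,"dz": -0.25,"spin": 0}
    - {"dx": 0.07,"dy": -0.16,"dz": 0,"spin": 0}
    - {"dx": 0,"dy": 0,"dz": 0.15,"spin": 0}
    - {"dx": 0,"dy": 0,"dz": 0.13,"spin": 0}
    - {"dx": 0,"dy": 0,"dz": 0,"spin": 0}
    - {"dx": 0,"dy": 0,"dz": 0,"spin": 0}
  claw: 5.5

```text
time: 13.25
ee_pos: [0.5813, 0.0278, 0.2718]
eef_rot: [0.988, 0.157, 0.0, -0.0]
ft_force: [-5.3, 1.5, 10.5]
width: 0.0639
grip_force: 20.0
```

Contact at 10 N. I'll release, back off and re-measure from the same viewpoint.

Emit:
move_arm:
  steps:
    - {"dx": 0,"dy": 0,"dz": -0.03,"spin": 0}
    - {"dx": 0,"dy": 0,"dz": 0,"spin": 0}
    - {"dx": 0,"dy": 0,"dz": 0,"spin": 0}
    - {"dx": 0,"dy": 0,"dz": 0,"spin": 0}
    - {"dx": 0,"dy": 0,"dz": 0,"spin": 0}
  claw: 8.7

```text
time: 13.75
ee_pos: [0.5813, 0.0276, 0.2714]
eef_rot: [0.988, 0.157, -0.0, 0.0]
ft_force: [0.1, 0.1, -0.1]
width: 0.086
grip_force: 0.0
```

Emit:
move_arm:
  steps:
    - {"dx": 0,"dy": 0,"dz": -1,"spin": 0}
    - {"dx": 0,"dy": 0,"dz": -2,"spin": 0}
    - {"dx": 0,"dy": 0,"dz": -2.5,"spin": 0}
    - {"dx": 0,"dy": 0,"dz": -2.5,"spin": 0}
    - {"dx": -1.5,"dy": 0,"dz": -2.5,"spin": 0}
    - {"dx": -1.7,"dy": 0,"dz": -2,"spin": 0}
    - {"dx": -1.7,"dy": 0,"dz": 0,"spin": 0}
    - {"dx": -1.3,"dy": 0,"dz": 0,"spin": 0}
    - {"dx": 0,"dy": 0,"dz": 0,"spin": 0}
    - {"dx": 0,"dy": 0,"dz": 0,"spin": 0}

```text
time: 14.75
ee_pos: [0.5226, 0.0085, 0.3971]
eef_rot: [0.988, 0.157, 0.001, -0.0]
ft_force: [0.7, -0.1, -0.2]
width: 0.0867
grip_force: 0.0
```

```bash
cat > chk.py <<'E'
from h import *
def chk(name,z,x0=None,inv=False):
    """plate-on-neck offset from the lamp: sub-pixel edges by strongest green gradient averaged along each edge"""
    c=load(name);im=c['img'].astype(float).sum(2);g=cv2.cvtColor(c['img'],cv2.COLOR_RGB2HSV).astype(int)
    p,an=rect(c,np.where(np.arange(400)[:,None]<238,g[...,1]<60,False),proj(c,[.5813,.0256,.07])[0],.07,95)
    p=np.array([.5813,.0256]);a=np.radians(18.15);R2=np.array([[np.cos(a),-np.sin(a)],[np.sin(a),np.cos(a)]])
    d=np.arange(-4,4.01,.1);r={}
    for nm,n in (("+x",[1,0]),("-x",[-1,0]),("+y",[0,1]),("-y",[0,-1])):
        n=np.array(n,float);t=np.array([-n[1],n[0]]);o=[]
        for s in np.arange(-27,27.1,2):
            w=(p+(R2@((n[:,None]*(32+d)+t[:,None]*s)/1000)).T)
            uv=proj(c,np.c_[w,np.full(len(w),z)]).astype(np.float32)
            f=cv2.remap(im.astype(np.float32),uv[:,:1],uv[:,1:],cv2.INTER_LINEAR)[:,0]
            k=np.abs(f[10:]-f[:-10]);j=np.argmax(k);
            if k[j]>12:o.append(d[5+j])
        r[nm]=np.round(o,1);print(nm,np.median(o).round(2),r[nm])
E
python3 - <<'E'
from chk import *
snap("wrist","w6");to(.5813,.0256,.283,18.15)
print("before");chk("w5",.097);print("now");chk("w6",.097)
E
```

```text
t 14.8 yaw 18.14 pos [0.5228 0.0087 0.3969] tilt [0.0007 0.0004] F [ 0.3  0.5 -0. ] w 0.0867 -> cm [ 6.08  0.22 11.4 ] spin -0.0002
before
rect [  241    33   165   162 25183] [581.3  25.6] [128.9 129. ] 18.14
+x -0.6 [-1.3 -0.7 -0.7 -0.7  2.4 -0.7  1.7 -0.7 -0.7 -0.7 -0.7 -0.7  2.4  3.1
  1.8 -0.7 -0.7 -0.7  2.9  1.7  2.4  3.1 -0.6 -0.6 -0.6 -0.6 -0.6  1.7]
-x 0.4 [0.4 0.4 0.4 0.4 0.4 0.4 0.4 0.4 0.4 0.4 0.4 0.4 0.4 0.2 0.4 0.4 0.4 0.4
 0.4 0.4 0.4 0.4 0.4 0.4 0.4 0.4 0.4]
+y -1.7 [ 1.4 -1.5 -1.4 -1.3  2.4 -1.3  1.8 -1.4 -1.3 -3.5 -1.6 -1.5 -1.5 -1.4
 -3.5 -2.8 -2.7 -1.9 -3.4 -2.5 -1.7 -3.2 -2.6 -2.3 -3.  -3.  -2.4]
-y 1.2 [ 1.   1.5  1.4  1.3  1.3  1.2  1.2  1.1  1.1  1.   0.9  1.1  1.   1.4
  1.4  1.3  1.3  1.2  1.1  1.1  1.   1.   1.5 -1.9  1.   1.4  1.3  1.2]
now
rect [  243    34   165   161 24980] [581.6  25.7] [128.6 129.1] 18.14
+x -0.2 [-0.2 -0.5 -0.2 -0.2 -0.2 -0.2 -0.2 -0.2 -0.2 -0.2 -0.2 -0.2 -0.2 -0.2
 -0.2 -0.2  3.2  0.1  0.1  0.1  2.5  0.1  0.1  2.5  3.2  0.1  0.1  3.2]
-x -0.2 [-0.3 -0.3 -0.3 -0.3 -0.2 -0.2 -0.2 -0.2 -0.2 -0.2 -0.2 -0.2 -0.9 -0.2
 -0.2 -0.2 -0.2 -0.2 -0.2 -0.2 -0.2 -0.3 -0.2 -0.2 -0.3 -0.2 -0.2]
+y 0.2 [ 0.6  0.3  0.4  0.4  0.4  0.5  3.5  0.6  0.7 -3.5  0.5  0.3 -1.9 -1.1
 -0.2  0.4 -1.1 -0.3  0.  -1.5 -0.6  0.2 -1.3 -0.7 -0.5]
-y -0.75 [-0.8 -0.8 -0.8 -0.9 -1.  -0.8 -0.9 -0.9 -0.5 -0.6 -0.6 -0.4 -0.7 -0.8
 -0.1 -0.9 -1.  -0.8 -0.8 -0.5 -0.5 -0.6 -0.6 -0.7 -0.7 -0.8 -0.7 -0.7]
```

The white plate is now within about 0.5 mm of square on the neck. Next is the black plate.

Emit:
move_arm:
  steps:
    - {"dx": 1,"dy": -1.5,"dz": 0,"spin": 0}
    - {"dx": 1.5,"dy": -2.5,"dz": 0,"spin": 0}
    - {"dx": 1.5,"dy": -2.5,"dz": 0,"spin": 0}
    - {"dx": 1.5,"dy": -2.5,"dz": 0.5,"spin": 0}
    - {"dx": 1.5,"dy": -2.5,"dz": 0.6,"spin": 0}
    - {"dx": 1.5,"dy": -2.5,"dz": 0.6,"spin": 0}
    - {"dx": 1.5,"dy": -2.5,"dz": 1,"spin": 0}
    - {"dx": 1.4,"dy": -2.4,"dz": 1,"spin": 0}
    - {"dx": 0.5,"dy": -1,"dz": 1,"spin": 0.045}
    - {"dx": 0,"dy": 0,"dz": 0,"spin": 0.04}
    - {"dx": 0,"dy": 0,"dz": 0,"spin": 0}
    - {"dx": 0,"dy": 0,"dz": 0,"spin": 0}

```text
time: 16.0
ee_pos: [0.5738, 0.2352, 0.3492]
eef_rot: [0.993, 0.116, -0.0, 0.0]
ft_force: [-0.3, -0.2, -0.0]
width: 0.0869
grip_force: 0.0
```

Run:
```python
from h import *
c=snap("wrist","w7");g=cv2.cvtColor(c['img'],cv2.COLOR_RGB2HSV).astype(int)
uv=proj(c,[.630,.248,.012])[0];print(uv)
for T in (40,60,75):
    p,an=rect(c,g[...,2]<T,uv,.012,60)
to(p[0],p[1],.1855,an)
```

```text
[322.80122727 122.27453204]
rect [ 287   85   74   76 4519] [629.1 247. ] [62.8 62.3] 13.35
rect [ 287   85   75   76 4659] [629.2 246.9] [62.8 62.9] 13.35
rect [ 286   85   76   76 4726] [629.2 247. ] [62.8 63.4] 13.35
t 16.05 yaw 13.31 pos [0.5738 0.2349 0.3494] tilt [-0.     -0.0001] F [-0.  -0.7  0.6] w 0.0869 -> cm [ 5.67  0.1  16.39] spin -0.0006
```

Emit:
move_arm:
  steps:
    - {"dx": 1.5,"dy": 0,"dz": 2,"spin": 0}
    - {"dx": 1.5,"dy": 0,"dz": 2,"spin": 0}
    - {"dx": 1.5,"dy": 0,"dz": 2,"spin": 0}
    - {"dx": 1.18,"dy": 0,"dz": 2,"spin": 0}
    - {"dx": 0,"dy": 0,"dz": 2,"spin": 0}
    - {"dx": 0,"dy": 0,"dz": 2,"spin": 0}
    - {"dx": 0,"dy": 0,"dz": 2,"spin": 0}
    - {"dx": 0,"dy": 0,"dz": 1.5,"spin": 0}
    - {"dx": 0,"dy": 0,"dz": 0.85,"spin": 0}
    - {"dx": 0,"dy": 0,"dz": 0,"spin": 0}
    - {"dx": 0,"dy": 0,"dz": 0,"spin": 0}

```text
time: 17.15
ee_pos: [0.6292, 0.2476, 0.1868]
eef_rot: [0.993, 0.115, 0.0, -0.0]
ft_force: [-0.1, -0.3, 0.3]
width: 0.087
grip_force: 0.0
```

Emit:
move_arm:
  steps:
    - {"dx": 0,"dy": 0,"dz": 0,"spin": 0}
    - {"dx": 0,"dy": 0,"dz": 0,"spin": 0}
    - {"dx": 0,"dy": 0,"dz": 0,"spin": 0}
    - {"dx": 0,"dy": 0,"dz": 0,"spin": 0}
    - {"dx": 0,"dy": 0,"dz": 0,"spin": 0}
    - {"dx": 0,"dy": 0,"dz": 0,"spin": 0}
    - {"dx": 0,"dy": 0,"dz": 0,"spin": 0}
    - {"dx": 0,"dy": 0,"dz": 0,"spin": 0}
  claw: 5.5

```text
time: 17.95
ee_pos: [0.629, 0.2476, 0.1864]
eef_rot: [0.993, 0.115, 0.0, -0.0]
ft_force: [-0.8, 1.0, 5.2]
width: 0.0634
grip_force: 20.0
```

```bash
python3 -c "
from h import *
to(.5227,.0086,.397,18.14)"
```

```text
t 17.95 yaw 13.24 pos [0.629  0.2476 0.1864] tilt [0.0003 0.0004] F [-0.8  1.   5.2] w 0.0634 -> cm [-15.81  20.82 -21.07] spin -0.0855
```

Emit:
move_arm:
  steps:
    - {"dx": 0,"dy": 0,"dz": -1,"spin": 0}
    - {"dx": 0,"dy": 0,"dz": -2,"spin": 0}
    - {"dx": 0,"dy": 0,"dz": -3,"spin": 0}
    - {"dx": 0,"dy": 0,"dz": -3,"spin": 0}
    - {"dx": 0,"dy": 0,"dz": -3,"spin": 0}
    - {"dx": -0.8,"dy": 1,"dz": -3,"spin": 0}
    - {"dx": -1.5,"dy": 2,"dz": -3,"spin": 0}
    - {"dx": -2,"dy": 2.7,"dz": -2,"spin": 0}
    - {"dx": -2,"dy": 2.7,"dz": -1.07,"spin": 0}
    - {"dx": -2,"dy": 2.7,"dz": 0,"spin": 0}
    - {"dx": -2,"dy": 2.7,"dz": 0,"spin": 0}
    - {"dx": -2,"dy": 2.7,"dz": 0,"spin": 0}

```text
time: 19.15
ee_pos: [0.5462, 0.0572, 0.397]
eef_rot: [0.993, 0.115, 0.0, -0.0]
ft_force: [0.0, 0.1, 0.2]
width: 0.0639
grip_force: 20.0
```

Emit:
move_arm:
  steps:
    - {"dx": -2,"dy": 2.5,"dz": 0,"spin": 0}
    - {"dx": -1.51,"dy": 1.82,"dz": 0,"spin": 0}
    - {"dx": 0,"dy": 0,"dz": 0,"spin": -0.0455}
    - {"dx": 0,"dy": 0,"dz": 0,"spin": -0.04}
    - {"dx": 0,"dy": 0,"dz": 0,"spin": 0}
    - {"dx": 0,"dy": 0,"dz": 0,"spin": 0}

```text
time: 19.75
ee_pos: [0.5226, 0.0086, 0.3969]
eef_rot: [0.988, 0.157, 0.0, -0.0]
ft_force: [1.1, -0.2, -0.3]
width: 0.0636
grip_force: 20.0
```

Run:
```python
from held import *
from chk import *
c=snap("wrist","w8");s=[st() for _ in range(1)][0];to(.5813,.0277,.2834,18.14,s)
g=cv2.cvtColor(c['img'],cv2.COLOR_RGB2HSV).astype(int)
print(c['img'][190:222:2,326].tolist(),c['img'][230,240:270:2].tolist())
chk("w8",.097)
```

```text
t 19.8 yaw 18.07 pos [0.5227 0.0086 0.3968] tilt [0.     0.0001] F [-0.7 -0.4 -1.2] w 0.0638 -> cm [ 6.17  0.   11.34] spin -0.0012
[[214, 214, 194], [214, 215, 194], [212, 209, 184], [55, 46, 31], [8, 8, 10], [10, 9, 10], [13, 14, 14], [37, 36, 36], [37, 35, 35], [35, 35, 34], [24, 24, 23], [37, 36, 36], [36, 35, 35], [35, 35, 34], [37, 35, 34], [35, 34, 35]] [[201, 161, 104], [204, 164, 105], [206, 165, 105], [209, 168, 107], [211, 171, 108], [215, 172, 110], [212, 171, 109], [98, 80, 53], [14, 14, 15], [14, 14, 14], [16, 16, 15], [14, 15, 14], [14, 13, 14], [14, 12, 13], [13, 11, 13]]
rect [  242    33   166   162 25048] [581.6  25.7] [129.2 129. ] 18.14
+x -0.1 [-0.1  1.2 -0.1 -0.1 -0.1  2.8 -0.1 -0.1 -0.1  2.2 -0.1  3.5 -0.1  2.9
 -0.1 -0.1 -0.1  2.2 -0.1 -0.1 -0.1  2.9 -0.1 -0.1 -0.1 -0.1  2.9 -0.1]
-x -0.1 [-0.2  3.  -0.2 -0.2 -0.2  0.  -0.2 -0.2 -0.2 -0.1 -0.1 -0.2 -0.1 -0.1
 -0.1 -0.1 -0.1 -0.1 -0.1 -0.1 -0.1 -0.1 -0.1 -0.1 -0.1 -0.1 -0.1 -0.1]
+y 0.5 [ 3.5  0.6  2.9  3.5  0.6  3.2  0.3  0.4  0.4 -3.5  0.5  0.4  0.6  0.6
 -1.4 -2.8 -3.   0.3  0.3  0.4  0.5  0.4  0.6  0.7  0.5  3.2 -0.1]
-y -0.7 [-0.6 -0.7 -0.7 -0.7 -0.8 -0.1 -0.9 -1.  -0.3 -0.9 -0.9 -0.5 -0.6 -0.6
  0.1 -0.7 -0.8 -0.1 -0.9 -0.9 -0.3 -0.8 -0.9 -0.5 -0.6 -0.6 -0.7 -0.7]
```

Emit:
move_arm:
  steps:
    - {"dx": 1.4,"dy": 0,"dz": 0,"spin": -0.001}
    - {"dx": 1.6,"dy": 0,"dz": 0,"spin": 0}
    - {"dx": 1.8,"dy": 0,"dz": 0,"spin": 0}
    - {"dx": 1.38,"dy": 0,"dz": 1.5,"spin": 0}
    - {"dx": 0,"dy": 0,"dz": 2.5,"spin": 0}
    - {"dx": 0,"dy": 0,"dz": 2.5,"spin": 0}
    - {"dx": 0,"dy": 0,"dz": 2.5,"spin": 0}
    - {"dx": 0,"dy": 0,"dz": 1.5,"spin": 0}
    - {"dx": 0,"dy": 0,"dz": 0.5,"spin": 0}
    - {"dx": 0,"dy": 0,"dz": 0,"spin": 0}
    - {"dx": 0,"dy": 0,"dz": 0.15,"spin": 0}
    - {"dx": 0,"dy": 0,"dz": 0,"spin": 0}

```text
time: 21.0
ee_pos: [0.5817, 0.028, 0.2861]
eef_rot: [0.987, 0.158, 0.001, -0.0]
ft_force: [-0.6, -0.2, -0.2]
width: 0.0631
grip_force: 20.0
```

Emit:
move_arm:
  steps:
    - {"dx": 0,"dy": 0,"dz": 0.1,"spin": 0}
    - {"dx": 0,"dy": 0,"dz": 0,"spin": 0}
    - {"dx": 0,"dy": 0,"dz": 0,"spin": 0}

```text
time: 21.3
ee_pos: [0.5815, 0.0279, 0.2844]
eef_rot: [0.987, 0.158, 0.0, -0.0]
ft_force: [0.2, 0.2, -0.1]
width: 0.0636
grip_force: 20.0
```

Emit:
move_arm:
  steps:
    - {"dx": 0,"dy": 0,"dz": 0.08,"spin": 0}
    - {"dx": 0,"dy": 0,"dz": 0,"spin": 0}
    - {"dx": 0,"dy": 0,"dz": 0.04,"spin": 0}
    - {"dx": 0,"dy": 0,"dz": 0,"spin": 0}
    - {"dx": 0,"dy": 0,"dz": 0,"spin": 0}

```text
time: 21.8
ee_pos: [0.5814, 0.0279, 0.2833]
eef_rot: [0.987, 0.158, -0.0, -0.0]
ft_force: [-2.5, 0.7, 5.4]
width: 0.0635
grip_force: 20.0
```

Contact. I'll release, back off to the same viewpoint and check.

Emit:
move_arm:
  steps:
    - {"dx": 0,"dy": 0,"dz": 0,"spin": 0}
    - {"dx": 0,"dy": 0,"dz": 0,"spin": 0}
    - {"dx": 0,"dy": 0,"dz": 0,"spin": 0}
    - {"dx": 0,"dy": 0,"dz": 0,"spin": 0}
    - {"dx": 0,"dy": 0,"dz": 0,"spin": 0}
  claw: 8.7

```text
time: 22.3
ee_pos: [0.5814, 0.028, 0.2829]
eef_rot: [0.987, 0.158, -0.0, -0.0]
ft_force: [-0.4, -0.4, 0.0]
width: 0.0863
grip_force: 0.0
```

Emit:
move_arm:
  steps:
    - {"dx": 0,"dy": 0,"dz": -1,"spin": 0}
    - {"dx": 0,"dy": 0,"dz": -2,"spin": 0}
    - {"dx": 0,"dy": 0,"dz": -2.5,"spin": 0}
    - {"dx": 0,"dy": 0,"dz": -2.5,"spin": 0}
    - {"dx": -1.5,"dy": 0,"dz": -2,"spin": 0}
    - {"dx": -1.7,"dy": 0,"dz": -1.3,"spin": 0}
    - {"dx": -1.7,"dy": 0,"dz": 0,"spin": 0}
    - {"dx": -1.3,"dy": 0,"dz": 0,"spin": 0}
    - {"dx": 0,"dy": 0,"dz": 0,"spin": 0}
    - {"dx": 0,"dy": 0,"dz": 0,"spin": 0}

```text
time: 23.3
ee_pos: [0.5227, 0.0087, 0.3967]
eef_rot: [0.987, 0.158, 0.001, -0.0]
ft_force: [0.7, 0.4, 0.3]
width: 0.0871
grip_force: 0.0
```

Run:
```python
from chk import *
c=snap("wrist","w9");s=st();to(.5813,.0256,.2834,18.14,s)
chk("w9",.109)
im=c['img'];x,y=map(int,proj(c,[.5815,.0256,.1])[0])
side=snap("side","s9");u,v=map(int,proj(side,[.581,.026,.09])[0])
A=cv2.resize(im[y-60:y+60,x-60:x+60],(400,400),interpolation=cv2.INTER_CUBIC);B=cv2.resize(side['img'][v-30:v+30,u-30:u+30],(400,400),interpolation=cv2.INTER_CUBIC)
cv2.imwrite("pics/m9.png",np.hstack([A,B])[...,::-1])
```

```text
t 23.35 yaw 18.22 pos [0.5229 0.0089 0.3965] tilt [0.0008 0.0005] F [-0.6  0.5 -0.1] w 0.0865 -> cm [ 6.06  0.24 11.31] spin 0.0013
rect [  243    34   166   162 24991] [581.4  25.7] [129.3 129.1] 18.14
+x 0.5 [0.5 0.5 0.6 0.5 0.5 0.5 0.5 0.5 0.5 0.5 3.5 0.5 0.5 3.5 0.5 0.5 0.5 0.5
 0.5 0.5 0.5 0.5 0.5 3.5 0.2 0.2 0.2 0.2]
-x -0.85 [-0.4  0.4  1.1  0.3  2.7 -0.4  0.4 -0.4 -0.3  0.3 -0.9 -0.9 -0.9 -0.9
 -0.9 -0.9 -0.9 -0.8 -0.8 -0.9 -0.9 -0.9 -0.9 -0.9 -0.9 -0.7 -0.9 -0.8]
+y 0.4 [0.5 0.5 0.6 0.6 0.5 0.5 0.5 0.6 0.3 0.3 0.4 0.4 0.5 0.3 0.4 0.4 0.5 0.5
 0.2 0.2 0.3 0.3 0.4 0.4 0.3 0.3 0.4 0.4]
-y -0.9 [-0.9 -0.9 -0.8 -0.8 -0.8 -0.8 -0.8 -1.  -1.1 -0.8 -1.2 -0.9 -1.  -1.
 -0.8 -0.9 -1.  -1.  -1.  -1.1 -0.8 -0.9 -0.9 -1.  -1.1 -0.8 -0.9 -1. ]
```

View pics/m9.png

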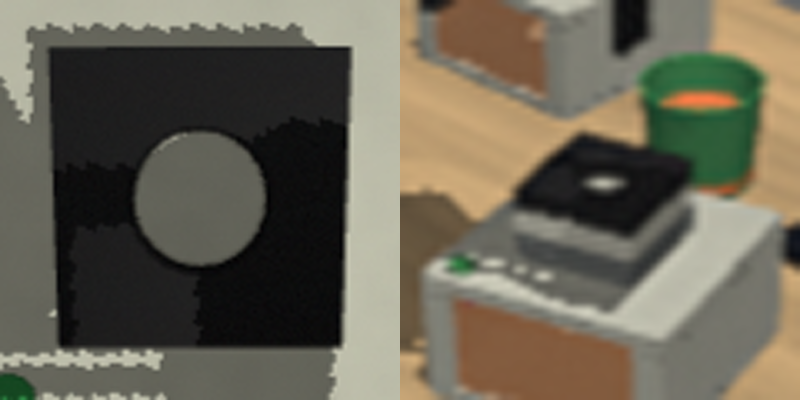

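The left crop shows the black plate square on the stack, and the side view shows its faces flush with the white plate and the neck. The measured offset is about 0.6 mm. Now the red stem, viewed from above the rack first.

Emit:
move_arm:
  steps:
    - {"dx": -1,"dy": 1,"dz": -1,"spin": 0}
    - {"dx": -1.6,"dy": 2.5,"dz": -1.3,"spin": 0}
    - {"dx": -1.6,"dy": 2.5,"dz": 0,"spin": 0}
    - {"dx": -1.6,"dy": 2.5,"dz": 0,"spin": 0}
    - {"dx": -1.6,"dy": 2.5,"dz": 0,"spin": 0}
    - {"dx": -1.6,"dy": 2.5,"dz": 0,"spin": 0}
    - {"dx": -1.6,"dy": 2.5,"dz": 0,"spin": 0}
    - {"dx": -1.6,"dy": 2.5,"dz": 0,"spin": 0}
    - {"dx": -1.6,"dy": 2.5,"dz": 0,"spin": 0}
    - {"dx": -1.6,"dy": 2.5,"dz": 0,"spin": 0}
    - {"dx": -1.6,"dy": 2.5,"dz": 0,"spin": 0}
    - {"dx": -0.6,"dy": 2,"dz": 0,"spin": 0.05}

```text
time: 24.6
ee_pos: [0.4421, -0.3144, 0.4193]
eef_rot: [0.991, 0.132, -0.0, 0.0]
ft_force: [-0.0, 0.6, -0.7]
width: 0.087
grip_force: 0.0
```

Emit:
move_arm:
  steps:
    - {"dx": 0,"dy": 0,"dz": 0,"spin": 0}
    - {"dx": 0,"dy": 0,"dz": 0,"spin": 0}
    - {"dx": 0,"dy": 0,"dz": 0,"spin": 0}

```text
time: 24.9
ee_pos: [0.4433, -0.3115, 0.4189]
eef_rot: [0.991, 0.134, -0.0, -0.0]
ft_force: [0.3, -0.6, 0.5]
width: 0.0871
grip_force: 0.0
```

Run:
```python
from h import *
c=snap("wrist","w10");s=st();im=c['img'].astype(int)
m=((im[...,0]>1.8*im[...,1])&(im[...,0]>1.8*im[...,2])&(im[...,0]>60)).astype(np.uint8)
n,l,S,C=cv2.connectedComponentsWithStats(m)
for i in range(1,n):
    if S[i,4]>60: print(S[i],C[i].round(1),ray(c,C[i],.181).round(4))
print("expect",proj(c,[.506,-.2955,.181]));to(.443,-.3125,.42,15.2,s)
# rack edge yaw: wood edges by Hough
e=cv2.Canny(c['img'],60,150);e[235:]=0
L=cv2.HoughLinesP(e,1,np.pi/360,40,minLineLength=60,maxLineGap=6)
for q in (L[:,0] if L is not None else [])[:12]:
    a=ray(c,q[:2],.12);b=ray(c,q[2:],.12);print(q,a[:2].round(3),round(float(np.degrees(np.arctan2(*(b-a)[1::-1])))%180,1))
```

```text
[313  97  32  33 835] [328.7 112.9] [ 0.5104 -0.2973  0.181 ]
[  33  160   48   56 1911] [ 56.6 188.3] [ 0.4222 -0.1476  0.181 ]
[103 175   9  26  63] [108.7 186.1] [ 0.4322 -0.1784  0.181 ]
expect [[323.79204568 119.54369593]]
t 24.95 yaw 15.45 pos [ 0.4433 -0.3114  0.4189] tilt [-0.0001  0.0004] F [-0.7 -0.1  1.3] w 0.0869 -> cm [-0.06  0.1  -0.11] spin 0.0044
[281   0 285 110] [ 0.573 -0.246] 15.9
[288 176 359 176] [ 0.454 -0.281] 105.4
[  0  17 102  11] [ 0.51 -0.06] 108.5
[211 149 286 149] [ 0.459 -0.219] 105.4
[631 223 631 159] [ 0.491 -0.559] 28.6
[263   0 267  86] [ 0.569 -0.234] 15.8
[614 118 639  45] [ 0.562 -0.506] 7.9
[  0 128  80  75] [ 0.432 -0.062] 134.7
[ 0 10 71  7] [ 0.515 -0.06 ] 107.6
[ 0 15 79 10] [ 0.512 -0.06 ] 108.7
[ 0 13 64 10] [ 0.513 -0.06 ] 107.9
[264   4 268  85] [ 0.567 -0.236] 16.0
```

Measured, the red handle needs dx ≈ 6.86 and dy ≈ 0.28 cm, with rack yaw 15.6°. I'll move over it, lower and grip.

Emit:
move_arm:
  steps:
    - {"dx": 1.5,"dy": 0.1,"dz": 0,"spin": 0}
    - {"dx": 2,"dy": 0.1,"dz": 0,"spin": 0}
    - {"dx": 2,"dy": 0.08,"dz": 0,"spin": 0}
    - {"dx": 1.36,"dy": 0,"dz": 0,"spin": 0}
    - {"dx": 0,"dy": 0,"dz": 1.5,"spin": 0}
    - {"dx": 0,"dy": 0,"dz": 2,"spin": 0}
    - {"dx": 0,"dy": 0,"dz": 2,"spin": 0}
    - {"dx": 0,"dy": 0,"dz": 2,"spin": 0}
    - {"dx": 0,"dy": 0,"dz": 1.7,"spin": 0}
    - {"dx": 0,"dy": 0,"dz": 1,"spin": 0}
    - {"dx": 0,"dy": 0,"dz": 0,"spin": 0}
    - {"dx": 0,"dy": 0,"dz": 0,"spin": 0}

```text
time: 26.15
ee_pos: [0.5094, -0.2971, 0.3174]
eef_rot: [0.991, 0.133, 0.0, 0.0]
ft_force: [0.1, 0.2, 0.0]
width: 0.0869
grip_force: 0.0
```

Emit:
move_arm:
  steps:
    - {"dx": 0,"dy": 0,"dz": 0,"spin": 0}
    - {"dx": 0,"dy": 0,"dz": 0,"spin": 0}
    - {"dx": 0,"dy": 0,"dz": 0,"spin": 0}
    - {"dx": 0,"dy": 0,"dz": 0,"spin": 0}
    - {"dx": 0,"dy": 0,"dz": 0,"spin": 0}
    - {"dx": 0,"dy": 0,"dz": 0,"spin": 0}
    - {"dx": 0,"dy": 0,"dz": 0,"spin": 0}
    - {"dx": 0,"dy": 0,"dz": 0,"spin": 0}
    - {"dx": 0,"dy": 0,"dz": 0,"spin": 0}
    - {"dx": 0,"dy": 0,"dz": 0,"spin": 0}
    - {"dx": 0,"dy": 0,"dz": 0,"spin": 0}
    - {"dx": 0,"dy": 0,"dz": 0,"spin": 0}
  claw: 1.2
  squeeze: 30

```text
time: 27.35
ee_pos: [0.5096, -0.2969, 0.317]
eef_rot: [0.991, 0.133, -0.0, -0.0]
ft_force: [-0.3, 1.2, -0.4]
width: 0.0173
grip_force: 30.0
```

```bash
python3 -c "
from h import *
to(.5814,.028,.45,18.15)"
```

```text
t 27.35 yaw 15.33 pos [ 0.5096 -0.2969  0.317 ] tilt [-0.0001  0.0002] F [-0.3  1.2 -0.4] w 0.0173 -> cm [ 15.51 -29.44 -13.3 ] spin -0.0491
```

Emit:
move_arm:
  steps:
    - {"dx": 0,"dy": 0,"dz": -0.5,"spin": 0}
    - {"dx": 0,"dy": 0,"dz": -1,"spin": 0}
    - {"dx": 0,"dy": 0,"dz": -1.5,"spin": 0}
    - {"dx": 0,"dy": 0,"dz": -1.5,"spin": 0}
    - {"dx": 0,"dy": 0,"dz": -1.5,"spin": 0}
    - {"dx": 0,"dy": 0,"dz": -1.5,"spin": 0}
    - {"dx": 0,"dy": 0,"dz": -1.5,"spin": 0}
    - {"dx": 0,"dy": 0,"dz": -1.5,"spin": 0}
    - {"dx": 0,"dy": 0,"dz": -1.5,"spin": 0}
    - {"dx": 0,"dy": 0,"dz": -0.9,"spin": 0}
    - {"dx": 0,"dy": 0,"dz": -0.4,"spin": 0}
    - {"dx": 0,"dy": 0,"dz": 0,"spin": 0}

```text
time: 28.55
ee_pos: [0.5097, -0.297, 0.4503]
eef_rot: [0.991, 0.133, 0.0, 0.0]
ft_force: [0.7, 0.4, -1.8]
width: 0.0175
grip_force: 30.0
```

Emit:
move_arm:
  steps:
    - {"dx": 0.3,"dy": -0.8,"dz": 0,"spin": 0}
    - {"dx": 0.8,"dy": -1.6,"dz": 0,"spin": 0}
    - {"dx": 1.3,"dy": -2.4,"dz": 0,"spin": 0}
    - {"dx": 1.3,"dy": -2.4,"dz": 0,"spin": 0}
    - {"dx": 1.3,"dy": -2.4,"dz": 0,"spin": 0}
    - {"dx": 1.3,"dy": -2.4,"dz": 0,"spin": 0}
    - {"dx": 1.3,"dy": -2.4,"dz": 0,"spin": 0}
    - {"dx": 1.3,"dy": -2.4,"dz": 0,"spin": 0}
    - {"dx": 1.3,"dy": -2.4,"dz": 0,"spin": 0}
    - {"dx": 1.3,"dy": -2.4,"dz": 0,"spin": 0}
    - {"dx": 1.3,"dy": -2.4,"dz": 0,"spin": 0}
    - {"dx": 1.3,"dy": -2.4,"dz": 0,"spin": 0}

```text
time: 29.75
ee_pos: [0.5757, -0.0032, 0.4494]
eef_rot: [0.991, 0.134, -0.0, -0.0]
ft_force: [0.5, 0.3, -0.9]
width: 0.0174
grip_force: 30.0
```

Emit:
move_arm:
  steps:
    - {"dx": 0.9,"dy": -1.8,"dz": 0,"spin": 0}
    - {"dx": 0.4,"dy": -0.9,"dz": 0,"spin": 0}
    - {"dx": 0.11,"dy": -0.34,"dz": 0,"spin": 0}
    - {"dx": 0,"dy": 0,"dz": 0,"spin": -0.025}
    - {"dx": 0,"dy": 0,"dz": 0,"spin": -0.025}
    - {"dx": 0,"dy": 0,"dz": 0,"spin": 0}
    - {"dx": 0,"dy": 0,"dz": 0,"spin": 0}
    - {"dx": 0,"dy": 0,"dz": 0,"spin": 0}

```text
time: 30.55
ee_pos: [0.5813, 0.0275, 0.4501]
eef_rot: [0.987, 0.158, 0.0, -0.0]
ft_force: [0.5, -0.2, -0.3]
width: 0.0171
grip_force: 30.0
```

```bash
cat > rod.py <<'E'
from h import *
def band(c,T):
    """yellow band and red-bead blobs near the lamp"""
    im=c['img'];h=cv2.cvtColor(im,cv2.COLOR_RGB2HSV).astype(int)
    x,y=map(int,proj(c,[.5814,.028,T])[0]);w=28;o=np.array([x-w,y-w])
    H,S,V=[h[y-w:y+w,x-w:x+w,i] for i in range(3)]
    out=[]
    for nm,m in (("yellow",(H>22)&(H<34)&(S>170)&(V>90)),("red",((H<5)|(H>174))&(S>150)&(V>60))):
        n,l,st_,C=cv2.connectedComponentsWithStats(m.astype(np.uint8))
        for i in range(1,n):
            if st_[i,4]>5: print(nm,st_[i,:2]+o,st_[i,2:],(C[i]+o).round(1))
E
python3 - <<'E'
from rod import *
to(.5814,.028,.336,18.15)
for n in("side","scene"):
    c=snap(n,n+"11");print(n,"pred bead,band,handle top",proj(c,np.array([[.5814,.028,.150+k] for k in (.007,.07,.161)])).round(1).tolist());band(c,.19)
E
```

```text
t 30.55 yaw 18.15 pos [0.5813 0.0275 0.4501] tilt [0.0001 0.0002] F [ 0.5 -0.2 -0.3] w 0.0171 -> cm [ 0.02 -0.04 11.41] spin -0.0001
side pred bead,band,handle top [[307.3, 179.3], [307.0, 160.9], [306.5, 132.4]]
red [306 179] [3 2 6] [307.  179.5]
scene pred bead,band,handle top [[333.5, 203.0], [334.0, 187.3], [334.9, 161.0]]
yellow [332 186] [ 4  4 12] [333.5 187.5]
red [350 167] [10  2 11] [354.5 167.1]
red [331 202] [ 5  3 11] [333.2 203.2]
```

Run:
```python
from h import *
c=snap("wrist","w11");s=st();R=Ro.from_quat(s['eef_rot']).as_matrix();T=s['ee_pos']
f=lambda v:T+R@np.array(v)
for k in (.007,.07,.1): print(k,proj(c,f([0,0,.450-.150-k]))[0].round(1),"y+1.6",proj(c,f([0,.0016,.3-k]))[0].round(1))
im=c['img'].astype(int);h=cv2.cvtColor(c['img'],cv2.COLOR_RGB2HSV).astype(int)
for nm,m in (("red",(im[...,0]>1.8*im[...,1])&(im[...,0]>1.8*im[...,2])&(im[...,0]>50)),("yel",(h[...,0]>22)&(h[...,0]<34)&(h[...,1]>170)&(h[...,2]>60))):
    n,l,S,C=cv2.connectedComponentsWithStats(m.astype(np.uint8))
    for i in range(1,n):
        if S[i,4]>20: print(nm,S[i],C[i].round(1))
```

```text
0.007 [322.1 200.8] y+1.6 [324.1 200.8]
0.07 [321.6 228.2] y+1.6 [324.2 228.2]
0.1 [321.3 247.2] y+1.6 [324.3 247.2]
red [259   0  41   9 250] [278.3   3. ]
red [ 484   24   87   84 2522] [530.6  64.7]
red [315 193  19  14 105] [324.2 197.7]
red [311 276  27   4  87] [324.1 277.7]
red [301 314  48  22 869] [324.3 323. ]
red [317 342  33   6 138] [333.2 345.2]
yel [317 217  15  10 115] [324.  221.4]
```

Bead and band sit where predicted in all three cameras: upright, and centred to about a millimetre. I'll lower it through the hole.

Emit:
move_arm:
  steps:
    - {"dx": 0,"dy": -0.02,"dz": 0.5,"spin": 0}
    - {"dx": 0,"dy": 0,"dz": 1,"spin": 0}
    - {"dx": 0,"dy": 0,"dz": 1,"spin": 0}
    - {"dx": 0,"dy": 0,"dz": 1.2,"spin": 0}
    - {"dx": 0,"dy": 0,"dz": 1.2,"spin": 0}
    - {"dx": 0,"dy": 0,"dz": 1.2,"spin": 0}
    - {"dx": 0,"dy": 0,"dz": 1.2,"spin": 0}
    - {"dx": 0,"dy": 0,"dz": 1.2,"spin": 0}
    - {"dx": 0,"dy": 0,"dz": 1.2,"spin": 0}
    - {"dx": 0,"dy": 0,"dz": 1,"spin": 0}
    - {"dx": 0,"dy": 0,"dz": 0.5,"spin": 0}
    - {"dx": 0,"dy": 0,"dz": 0.2,"spin": 0}

```text
time: 31.9
ee_pos: [0.5813, 0.0282, 0.3355]
eef_rot: [0.987, 0.158, -0.0, 0.0]
ft_force: [-0.6, -0.8, -1.2]
width: 0.0176
grip_force: 30.0
```

Emit:
move_arm:
  steps:
    - {"dx": 0,"dy": 0,"dz": 0,"spin": 0}
    - {"dx": 0,"dy": 0,"dz": 0,"spin": 0}
    - {"dx": 0,"dy": 0,"dz": 0,"spin": 0}

```text
time: 32.2
ee_pos: [0.5815, 0.0282, 0.3365]
eef_rot: [0.987, 0.158, 0.0, -0.0]
ft_force: [-0.3, 1.0, -1.4]
width: 0.0173
grip_force: 30.0
```

Run:
```python
from rod import *
c=snap("wrist","w12");to(.5814,.028,.336,18.15);snap("side","s12");
for n in("side","scene"):
    d=snap(n,n+"12");print(n,proj(d,np.array([[.5814,.028,.109+k] for k in (0,.004,.008,.033)])).round(1).tolist());band(d,.11)
s=st();to(.5814,.028,.336,18.15,s);R=Ro.from_quat(s['eef_rot']).as_matrix();T=s['ee_pos']
h=cv2.cvtColor(c['img'],cv2.COLOR_RGB2HSV).astype(int);m=((h[...,0]>22)&(h[...,0]<34)&(h[...,1]>170)&(h[...,2]>60)).astype(np.uint8)
n,l,S,C=cv2.connectedComponentsWithStats(m)
for i in range(1,n):
    if S[i,4]>20: print("wrist yel",S[i],C[i].round(1))
print("pred top-of-plate ctr, tool axis (y+1.6)",proj(c,T+R@[0,.0016,T[2]-.109])[0].round(1))
# plate hole: column of grey values down the tool axis column and edges beside it
g=c['img'].sum(2)
for u in (300,346): print(u,g[185:250:2,u].tolist())
for v in (212,218,224): print(v,g[v,290:360:2].tolist())
```

```text
t 32.25 yaw 18.2 pos [0.5814 0.0282 0.3364] tilt [0.0007 0.0003] F [ 0.5 -0.  -1.1] w 0.0172 -> cm [-0.01  0.02  0.04] spin 0.0009
side [[307.5, 192.7], [307.5, 191.6], [307.5, 190.5], [307.4, 183.5]]
red [304 167] [ 5  5 24] [305.9 169.1]
scene [[333.1, 213.9], [333.2, 213.0], [333.2, 212.1], [333.4, 206.5]]
yellow [332 214] [3 3 8] [333.  215.1]
red [330 194] [ 5  4 13] [331.8 195.7]
t 32.4 yaw 18.2 pos [0.5814 0.0282 0.3362] tilt [0.0003 0.0002] F [ 0.6  0.4 -1.1] w 0.0177 -> cm [-0.    0.02  0.02] spin 0.0008
wrist yel [316 217  16  10 116] [323.9 221.5]
pred top-of-plate ctr, tool axis (y+1.6) [324.2 229.9]
300 [43, 46, 49, 49, 57, 48, 51, 52, 49, 44, 45, 46, 49, 39, 50, 45, 48, 42, 48, 44, 43, 44, 32, 39, 37, 36, 45, 48, 50, 48, 53, 48, 54]
346 [132, 133, 129, 78, 130, 133, 130, 129, 122, 128, 128, 127, 126, 118, 49, 44, 74, 271, 245, 247, 250, 255, 244, 166, 33, 30, 51, 146, 258, 42, 54, 46, 53]
212 [48, 44, 49, 52, 46, 50, 47, 47, 51, 200, 341, 343, 341, 334, 212, 215, 221, 223, 223, 217, 211, 341, 342, 342, 345, 319, 67, 42, 53, 70, 120, 128, 47, 50, 72]
218 [41, 46, 51, 50, 44, 43, 68, 304, 341, 342, 339, 343, 341, 316, 213, 205, 206, 208, 204, 202, 207, 308, 340, 338, 339, 340, 337, 339, 183, 43, 48, 52, 48, 48, 43]
224 [42, 52, 41, 49, 50, 35, 251, 171, 252, 290, 340, 340, 339, 220, 200, 204, 212, 218, 215, 205, 198, 231, 338, 339, 336, 333, 295, 250, 267, 137, 41, 48, 51, 62, 50]
```

Run:
```python
from h import *
from scipy.optimize import least_squares
c=load("w12");g=c['img'].astype(int).sum(2);s=st();R=Ro.from_quat(s['eef_rot']).as_matrix();T=s['ee_pos']
P=[]
for v in range(204,224):
    L=np.flatnonzero((g[v,300:316]>170))
    if len(L): P.append((300+L[0]-.5,v))
    Q=np.flatnonzero((g[v,333:350]>170)[::1])
    if len(Q):
        e=Q[0]
        while e+1 in Q: e+=1
        P.append((333+e+.5,v))
W=np.array([(R.T@(ray(c,p,.109)-T)*1000)[:2] for p in P])
q=least_squares(lambda q:np.hypot(*(W-q).T)-15,[0,1.5],loss="soft_l1");print(q.x.round(2),len(P),q.fun.round(1))
```

```text
[0.1  1.79] 32 [ 0.   0.  -0.  -0.   0.1  0.1 -0.1 -0.1  0.2  0.2  0.2  0.1  0.2  0.2
 -0.2  0.2 -0.1 -0.1  0.   0.   0.2  0.2 -0.1 -0.1 -0.3 -0.4 -0.  -0.1
 -0.2 -0.3 -0.4 -0.5]
```

The hole centre lies 0.1 mm from the tool axis in x and about 0.2 mm in y once the bias is removed, so I'm handing in.

```bash
python3 -c "
from bench import job
print(job.close_job())"
```

```text
the job is handed in; nothing more can be done
None
```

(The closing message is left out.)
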